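# Run a rack of ramekins through the tunnel dishwasher

### The arm

A 6-joint arm with a two-finger parallel gripper is mounted at the origin on the work surface. World frame = base frame: x ahead of the robot, y to its left, z up, the work surface at z = 0. Lengths are in m, angles in rad, forces in N, time in s.
With the tool pointing down it reaches from about 0.35 to 0.975 m from the base axis. Payload 4.9 kg.
Tool frame: the origin (TCP) lies at the very end of the fingers, on their centre line; the grasp point (between the pads) lies 19 mm behind it (ctrl.tcp_to_grasp is the z of the grasp point in the tool frame, in m); z points along the fingers, y is the line along which they close (so a half turn about z gives the same grasp; the last joint's range is limited). The gripper opens to 85 mm and grips with 20 to 120 N. Pads are 22 mm wide; open, the fingers measure 114 mm over their backs; the gripper's body (76 mm by 85 mm) begins 54 mm behind the grasp point. The pads swing forward as they close: fully open they stand 13 mm farther back than shut.
Start: joints at [1.137, 0.053, 1.613, -0, 1.476, -0.119], TCP at [0.194, 0.594, 0.231] pointing down, gripper open.
Joint ranges: [-3.01, 3.01], [-1.01, 2.22], [0.06, 2.58], [-1.02, 4.17], [0.09, 2.62], [-3.14, 3.14]. Speed limits (rad/s): [2.57, 2.57, 3.14, 3.14, 3.14, 3.14].

### API

Orientations are given as a rotation vector (axis times angle).
In Python, from station import ctrl, eyes, job, nets gives the robot as it stands. The module is installed in compiled form; this text tells all that it offers.
- The arm moves only by the tool jog_arm, never from a script. Its argument "commands" is one flat list of numbers, 7 for each row, row after row: the shift along the tool's x, y, z each as a share of 0.06 m, from -1 to 1, then the turn, a rotation vector about the tool's x, y, z each as a share of 0.1 rad, from -1 to 1, then the finger opening in mm, from 0 to 85.4. In form: [x, y, z, ax, ay, az, grip, x, y, z, ax, ay, az, grip, ...]. A call has 1 to 20 rows; each row shifts and turns the commanded pose from where the row before left it, along the tool's axes as they then stand; what a row does not reach is not made up. A row lasts 1/8 s, in which the tool goes at most 62.5 mm and 10.7 degrees, less where a joint would pass 70% of its speed; a pose out of reach is approached as far as the arm can. A call with a number of a shift or a turn outside -1 to 1 is refused whole. A call with a gripper value outside its range is refused whole. The fingers move at their own pace and stop on an object; "newtons" is the grip in N (left out, the last holds). Time passes only in rows, so rows that do not move let the fingers close. It gives the time, the measured TCP pose, the force, the opening and the grip force at its end, in the units of the state.
- ctrl.get_obs(): the state, without advancing time (a new reading comes with each control period).
- eyes.get_image(name): name is "scene" or "top" or "wrist"; returns a dict with "image" (480x640x3 uint8, red, green, blue), "z_map" (480x640 float32, m along the optical axis (not along the pixel's ray), 0 where there is no reading), "K" (3x3 intrinsics, pixels), "dist_coeffs" ([k1, k2, p1, p2, k3] as OpenCV has them; the pictures are not rectified), "cam_to_world" (4x4, takes a point from camera to world coordinates). Camera axes: x right, y up, looking along -z (the intrinsics and any distortion apply to the point x, -y, -z); pixel columns grow to the right and rows downward; lengths in m; the calibration is good to about 2 mm. A picture is of the moment at which its call begins.
- job.finish_job(): hands the job in; it is judged then, once.
Trained networks look in the newest picture that a camera, given by its name, has taken for a name from the list of things; names that differ only in an ending like _2 or _b are one class to them, and where a whole thing is asked for, a point or a joint stands for the part that bears it (a point fixed in the world has none). Each returns a list of dicts, best first, with "p" (0 to 1); they miss things now and then, are a little off and sometimes report something else, mostly with a low value. They report only what shows in the picture. A call takes as long as a camera call. They do not tell look-alikes from the thing itself.
- nets.silhouettes(camera, name): "mask" (480x640 bool, what is visible of it) and "bbox" ([left, top, right, bottom] in pixels, round what is visible of it).
The state is a dict: "t": time; "q": joint angles; "dq": joint speeds; "effort": joint torques, N m; "tool_pos": TCP position; "tool_rot": TCP orientation; "contact_force": force on the tool from outside, world axes, zero at the start; "wrist_torque": the same for the moment, N m; "opening": finger opening in m; "grip_force": force on a finger pad.
Only numpy, scipy, OpenCV 4.12 (cv2) and the standard library are available. Lean on these libraries where they do the work, as an engineer would, in place of code of your own. Each camera call takes 0.05 s, during which the arm holds its last target. There are 200 camera calls.

### The job

Load all the ramekins into the blue rack, mouth down as they stand, side by side and flat on its floor, then slide the rack by its handle fin along its guides under the washer's hood until it is fully home against the end stop. Throw the lever on the hood into the blue notch and, with the rack still home, press the green button and then the yellow button fully down, one at a time. Then throw the lever back into the white notch and slide the rack out again until its tray is clear of the hood and flat on the steel landing with all ramekins still standing in it, leaving the other things on the counter alone.

Things in the scene. Friction and masses are not known exactly. Their poses are not given: they have to be found in the camera images.
- washer: Fixed steel tunnel washer. Origin on the counter under the middle of the tunnel mouth; +y runs into the tunnel, x across it. Flat bed, top 10 mm above the counter, 170 mm wide, y -250 to 160 mm; y < 0 is the open landing, with a 4 mm lip over its last 8 mm. Hood over y 0 to 160, x -93 to 93 mm; roof underside 75 mm, roof top 105 mm above the counter.
- end_stop (a point): Middle of the end stop's face inside the tunnel, at washer (0, 148) mm, on the bed. Tray home = its front edge against this face, rack origin at washer y = 78 mm. Guide walls have inner faces at washer x -83 and 83 mm (4 mm play each side of the tray); two blue flares, 28 mm high, widen the mouth from y = -35 to 0 mm.
- rack: Loose blue rack, about 250 g, empty on the landing at first, a little askew. Tray 158 (x) by 140 mm (y), 5 mm floor, 4 mm thick rim, its top 16 mm above the underside. Origin at the centre of the tray's underside, +y towards the tunnel. Ramekins fit two by two at x +-42, y +-33 mm, lowered with the fingers closing along the rack's x. Sliding it loaded takes 2 to 6 N.
- rack_fin (a point): Where to pinch the rack's handle fin from above, closing along the rack's x: rack (0, -150) mm, 40 mm above its underside. The upright fin is 14 mm thick (x), 40 mm long (y), from 9 to 56 mm above the underside, on a flat stem behind the tray.
- ramekin1: Terracotta-brown ramekin standing mouth down (closed foot up): straight round wall 54 mm across, with a 58 mm rim bead over its lowest 6 mm, 42 mm tall, about 70 g. Origin at the centre of its underside (rim), z up. Three or four of ramekin1..4 are present in a run.
- ramekin2: Terracotta-brown ramekin standing mouth down (closed foot up): straight round wall 54 mm across, with a 58 mm rim bead over its lowest 6 mm, 42 mm tall, about 70 g. Origin at the centre of its underside (rim), z up. Three or four of ramekin1..4 are present in a run.
- ramekin3: Terracotta-brown ramekin standing mouth down (closed foot up): straight round wall 54 mm across, with a 58 mm rim bead over its lowest 6 mm, 42 mm tall, about 70 g. Origin at the centre of its underside (rim), z up. Three or four of ramekin1..4 are present in a run.
- ramekin4: Terracotta-brown ramekin standing mouth down (closed foot up): straight round wall 54 mm across, with a 58 mm rim bead over its lowest 6 mm, 42 mm tall, about 70 g. Origin at the centre of its underside (rim), z up. Three or four of ramekin1..4 are present in a run.
- lever (a joint): Angle (rad) of the hood's lever, hinged on a level axis along the washer's x. 0 = white notch (leaning 0.9 rad towards the mouth, -y; a hard stop), 0.9 = blue notch (upright), 1.8 = red notch (leaning 0.9 rad to +y; a hard stop). The knob swings to washer +y as it grows; it stays where it is left (about 2 N at the knob moves it; no click).
- lever_knob (a point): Centre of the lever's black ball knob, 22 mm across, 65 mm from the pivot; it can be pinched from above with the fingers closing along the washer's x.
- lever_pivot (a point): Point on the lever's hinge axis, at washer (52, 80) mm, 125 mm above the counter. Knob = pivot + 65 mm * (0, sin(a-0.9), cos(a-0.9)) in washer axes, a the lever angle. A quadrant with white, blue and red notch marks stands 31 to 37 mm to the lever's +x side (look only, except its foot, up to 129 mm above the counter).
- green_top (a point): Centre of the top of the green push button on the hood roof (cap 26 mm across, pressed straight down, springs back).
- yellow_top (a point): Centre of the top of the yellow push button on the hood roof, like the green one and 70 mm from it; which of the two is nearer the mouth varies.
- green (a joint): Travel (m) of the green button: 0 up, 0.006 fully down (about 5 N).
- yellow (a joint): Travel (m) of the yellow button: 0 up, 0.006 fully down (about 5 N).
- soap: Bystander: amber soap bottle with a red cap, 60 mm across, 190 mm tall; origin under its centre. Leave alone.
- caddy: Bystander: white cutlery caddy, 100 x 100 x 110 mm with cutlery to 160 mm; origin under its centre. Leave alone.
- bowl: Bystander: white bowl upside down, 136 mm across, 60 mm tall; origin under its centre. Leave alone.
Things that resemble listed ones, but are neither listed nor needed, are in the scene too. Leave any pink look-alike of the ramekin3 alone.

How it is judged:
By the outcome, as a careful person would: the job done as asked, in the order asked, and still so for the second after the job is handed in, with the robot touching nothing.
Of ramekin1, ramekin2, ramekin3, ramekin4 only 3 to 4 are there at a start; the rules pass over those that are not, and their reading is None.
At some moment in a run one of ramekin1, ramekin2, ramekin3, ramekin4 may be knocked a few centimetres aside while the robot is not near it.
Once in a run the grip may slacken for a moment while it holds something.
It also fails if it takes over 210 s, if anything falls off the work surface, if the arm or the gripper's body presses on something with over 40 N, if the wrist force passes 120 N, or if a joint passes its speed limit or range.

## Working session

There is one attempt and no reset: what is moved stays moved. The work goes in short steps, Python scripts to look and compute and a tool call to move; the robot and the scene stay as the last step left them, time stands still between calls to the robot, and variables do not carry over. Pictures are saved under pics/ and viewed, at most 14 in all, crops included, and the job is handed in when it is done.

Besides the shell and the picture viewer there is one more tool, called after "Request:" by a JSON object that holds its "api" and its "payload", one argument or row to a line. jog_arm: Moves the arm, as the interface text tells. Shift numbers are shares of 0.06 m and turn numbers shares of 0.1 rad, none past 1 either way. Its arguments: {"type":"object","properties":{"commands":{"type":"array","items":{"type":"number"}},"newtons":{"type":"number"}},"required":["commands"]}

```bash
mkdir -p pics; cat > h.py <<'E'
import numpy as np, cv2
from station import ctrl, eyes, job, nets
def snap(cam,fn=None):
    d=eyes.get_image(cam)
    if fn: cv2.imwrite('pics/'+fn,cv2.cvtColor(d['image'],cv2.COLOR_RGB2BGR))
    return d
def cloud(d,us,vs):
    us=np.asarray(us,float);vs=np.asarray(vs,float)
    n=cv2.undistortPoints(np.stack([us,vs],-1).reshape(-1,1,2),d['K'],np.array(d['dist_coeffs'])).reshape(-1,2)
    z=d['z_map'][vs.astype(int),us.astype(int)]
    P=np.stack([n[:,0]*z,-n[:,1]*z,-z,np.ones_like(z)],-1)
    return (P@np.array(d['cam_to_world']).T)[:,:3],z
def mcloud(d,m):
    v,u=np.nonzero(m); P,z=cloud(d,u,v); return P[z>0]
E
python3 - <<'E'
from h import *
print(ctrl.get_obs(), ctrl.tcp_to_grasp)
d=snap('top','top0.png'); 
for n in ['ramekin1','rack','lever_knob','green_top','yellow_top','washer','soap','caddy','bowl']:
    for r in nets.silhouettes('top',n):
        P=mcloud(d,r['mask'])
        if len(P)==0: continue
        zt=np.percentile(P[:,2],95); T=P[P[:,2]>zt-.006]
        c=d['image'][r['mask']].mean(0).astype(int)
        print(n,round(r['p'],2),r['bbox'],len(P),'zt',zt.round(3),'top',((T.min(0)+T.max(0))/2).round(3)[:2],'mean',T.mean(0).round(3)[:2],'ext',np.ptp(T,axis=0).round(3)[:2],c)
snap('scene','scene0.png'); print(d['cam_to_world'])
E
```

```text
{'t': 0.0, 'q': array([ 1.13698299e+00,  5.33865677e-02,  1.61428743e+00, -1.79611259e-05,
        1.47598639e+00, -1.19025417e-01]), 'dq': array([-9.04680869e-04, -1.60190334e-03, -5.99431038e-04,  5.23165504e-04,
        7.14338978e-05, -2.96815861e-04]), 'effort': array([ 1.46449594e-03, -3.93670249e+01, -3.70186293e+01,  7.36181300e-05,
        6.58624631e-03,  1.47062991e-05]), 'tool_pos': array([0.19326745, 0.59371836, 0.23004852]), 'tool_rot': array([-0.49234001, -3.10221834,  0.00313182]), 'contact_force': array([-0.50139347, -0.61891929,  0.09141632]), 'wrist_torque': array([-0.00756599,  0.00172699,  0.00988993]), 'grip_force': 0.0, 'opening': 0.0853950949421487} -0.0187
ramekin1 0.77 [380.0, 298.0, 399.9, 314.0] 273 zt 0.044 top [ 0.335 -0.19 ] mean [ 0.335 -0.191] ext [0.046 0.049] [147 105 118]
ramekin1 0.72 [406.3, 263.1, 423.7, 285.0] 343 zt 0.045 top [ 0.433 -0.27 ] mean [ 0.433 -0.271] ext [0.053 0.05 ] [124  65  41]
ramekin1 0.69 [282.4, 249.3, 301.9, 272.2] 293 zt 0.045 top [0.46  0.097] mean [0.459 0.097] ext [0.054 0.05 ] [143 104 118]
ramekin1 0.58 [321.9, 263.8
[... 601 characters left out ...]
 50]
washer 0.78 [230.5, 157.0, 375.0, 240.8] 5770 zt 0.128 top [0.696 0.178] mean [0.702 0.168] ext [0.05  0.113] [107  99  97]
soap 0.77 [456.6, 245.8, 493.3, 270.4] 703 zt 0.191 top [ 0.476 -0.428] mean [ 0.476 -0.427] ext [0.024 0.029] [81 47 31]
caddy 0.9 [149.4, 182.2, 199.2, 228.0] 1857 zt 0.123 top [0.615 0.431] mean [0.616 0.426] ext [0.083 0.08 ] [75 76 70]
bowl 0.62 [436.9, 183.1, 478.6, 224.2] 1421 zt 0.062 top [ 0.644 -0.411] mean [ 0.646 -0.413] ext [0.064 0.067] [138 136 124]
[[ 0.01267133  0.97972017 -0.19996957  0.25949289]
 [-0.99990771  0.01339538  0.00226817  0.01572582]
 [ 0.00490084  0.19992237  0.97979948  1.43478995]
 [ 0.          0.          0.          1.        ]]
```

View pics/top0.png

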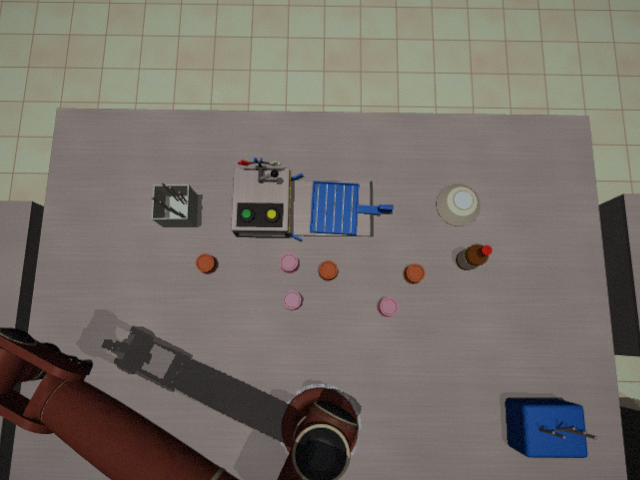

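View pics/scene0.png

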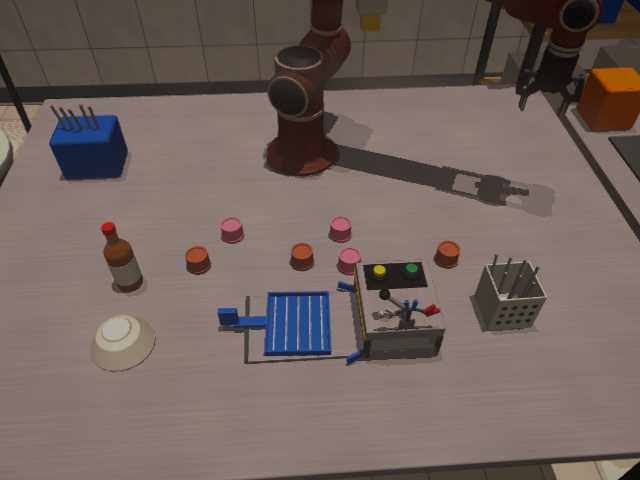

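The pictures show three brown ramekins at top pixels (206,263), (328,270) and (414,273), plus three pink look-alikes. The rack is at (335,208) with its fin to the right, the hood at (262,205), green at (247,214), yellow at (272,214), and the lever near (272,172).

```bash
cat >> h.py <<'E'
def full(d):
    v,u=np.mgrid[0:480,0:640]; u=u.ravel();v=v.ravel()
    P,z=cloud(d,u,v); ok=z>0
    return P[ok], cv2.cvtColor(d['image'],cv2.COLOR_RGB2HSV).reshape(-1,3)[ok].astype(int)
def rect(Q):
    (c,s,a)=cv2.minAreaRect((Q[:,:2]*1000).astype(np.float32)); return np.round(c,1),np.round(s,1),round(a,2)
def brown(P,C):
    m=((C[:,0]<14))&(C[:,1]>130)&(C[:,2]>60)&(P[:,2]>.036)&(P[:,2]<.075)&(abs(P[:,1])<.45)&(P[:,0]>.3)&(P[:,0]<.8)
    Q=P[m]; out=[]
    if len(Q)==0: return out
    from scipy.cluster.hierarchy import fcluster,linkage
    l=fcluster(linkage(Q[:,:2],'single'),.012,'distance')
    for k in set(l):
        q=Q[l==k]
        if len(q)>60: out.append((len(q),((q.min(0)+q.max(0))/2).round(4)[:2],q.mean(0).round(4)[:2],np.ptp(q,axis=0).round(3)[:2],np.median(q[:,2]).round(3)))
    return out
E
python3 - <<'E'
from h import *
for cam in ['top','scene']:
    d=snap(cam); P,C=full(d); print(cam)
    for b in brown(P,C): print('brown',b)
    box=(P[:,0]>.5)&(P[:,0]<.8)&(P[:,1]>.0)&(P[:,1]<.3)
    R=P[box&(P[:,2]>.099)&(P[:,2]<.111)]
    print('roof',rect(R),np.percentile(R,[.5,99.5],axis=0).round(4)[:,:2].tolist())
    blue=(C[:,0]>100)&(C[:,0]<125)&(C[:,1]>110)&(P[:,0]>.5)&(P[:,0]<.8)&(P[:,1]<.08)&(P[:,1]>-.3)
    B=P[blue]; 
    T=B[(B[:,2]<.04)&(B[:,2]>.012)]
    h,e=np.histogram(T[:,1],bins=np.arange(-.3,.1,.01)); print('hist',dict(zip(e.round(2).tolist(),h.tolist())))
    T=T[T[:,1]>-.125]
    print('tray',rect(T)); F=B[(B[:,2]>.05)&(B[:,1]<-.1)]; print('fin',rect(F),F.mean(0).round(4),len(F))
    for nm,lo,hi in [('g',45,75),('y',22,35)]:
        Q=P[box&(C[:,0]>lo)&(C[:,0]<hi)&(C[:,1]>110)&(P[:,2]>.108)]
        if len(Q): print(nm,len(Q),((Q.max(0)+Q.min(0))/2).round(4),Q.mean(0).round(4),np.ptp(Q,axis=0).round(3))
    bed=P[(P[:,0]>.48)&(P[:,0]<.8)&(P[:,1]<.02)&(P[:,1]>-.14)&(P[:,2]>.007)&(P[:,2]<.03)]
    print('bed',rect(bed))
    K=P[box&(P[:,2]>.15)]; print('knobhi',len(K),K.mean(0).round(4) if len(K) else '')
    K=P[box&(C[:,2]<50)&(P[:,2]>.125)]; print('dark',len(K),K.mean(0).round(4) if len(K) else '',np.ptp(K,axis=0).round(3) if len(K) else '')
    im=d['image']; c=im[140:250,215:405] if cam=='top' else im[240:380,200:450]
    cv2.imwrite('pics/c_%s.png'%cam,cv2.cvtColor(cv2.resize(c,None,fx=3.1,fy=3.1,interpolation=cv2.INTER_CUBIC),cv2.COLOR_RGB2BGR))
E
```

```text
top
brown (235, array([0.4525, 0.3406]), array([0.453 , 0.3397]), array([0.05 , 0.052]), np.float64(0.041))
brown (227, array([ 0.4383, -0.0172]), array([ 0.4378, -0.0165]), array([0.048, 0.052]), np.float64(0.041))
brown (239, array([ 0.4316, -0.2689]), array([ 0.4318, -0.2686]), array([0.05 , 0.051]), np.float64(0.04))
roof (array([630.6, 178.2]), array([160.9, 188.1]), 89.79) [[0.5379, 0.0985], [0.7221, 0.2572]]
hist {-0.3: 0, -0.29: 0, -0.28: 0, -0.27: 0, -0.26: 0, -0.25: 0, -0.24: 0, -0.23: 0, -0.22: 0, -0.21: 1, -0.2: 7, -0.19: 4, -0.18: 6, -0.17: 22, -0.16: 29, -0.15: 25, -0.14: 25, -0.13: 25, -0.12: 24, -0.11: 80, -0.1: 132, -0.09: 72, -0.08: 169, -0.07: 85, -0.06: 94, -0.05: 174, -0.04: 77, -0.03: 130, -0.02: 142, -0.01: 97, 0.0: 139, 0.01: 94, 0.02: 144, 0.03: 77, 0.04: 0, 0.05: 0, 0.06: 9, 0.07: 20, 0.08: 0}
tray (array([630. , -22.6]), array([205.8, 203.2]), 0.3)
fin (array([ 620.7, -183.5]), array([37.8, 12.7]), 87.53) [ 0.6195 -0.1831  0.0628] 68
g 77 [0.5811 0.2136 0.1261] [0.5793 0.2136 0.1262] [0.027 0.026 0.022]
y 81 [0.6229 0.1613 0.1471] [0.5812 0.1448 0.1264] [0.
[... 735 characters left out ...]
 42, -0.15: 51, -0.14: 50, -0.13: 45, -0.12: 56, -0.11: 230, -0.1: 243, -0.09: 203, -0.08: 290, -0.07: 191, -0.06: 263, -0.05: 271, -0.04: 173, -0.03: 281, -0.02: 213, -0.01: 236, 0.0: 281, 0.01: 160, 0.02: 297, 0.03: 63, 0.04: 0, 0.05: 0, 0.06: 47, 0.07: 55, 0.08: 0}
tray (array([630.4, -22.3]), array([203.1, 207.2]), 89.7)
fin (array([ 622.2, -186.2]), array([38.2, 18.1]), 86.15) [ 0.624  -0.1854  0.0635] 174
g 94 [0.5819 0.2127 0.1253] [0.5821 0.2114 0.1281] [0.025 0.028 0.015]
y 87 [0.5768 0.1433 0.1256] [0.5803 0.1418 0.1284] [0.033 0.027 0.014]
bed (array([651.3, -60. ]), array([159.9, 296.9]), 89.96)
knobhi 565 [0.7095 0.166  0.1691]
dark 226 [0.7018 0.1585 0.1597] [0.144 0.096 0.065]
```

View pics/c_top.png

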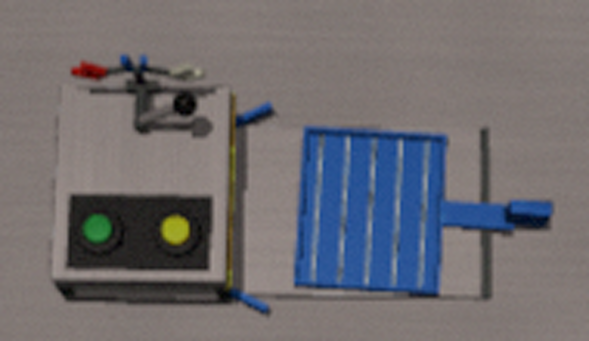

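The crop shows the hood face on and the lever leaning towards the mouth, with the black knob at crop (184,103). Yellow is nearer the mouth. The rack is turned slightly clockwise.

```bash
cat >> h.py <<'E'
from scipy.optimize import minimize
def rackfit(P,C,zoff=.010,y0=(-.3,.3)):
    m=(C[:,0]>100)&(C[:,0]<125)&(C[:,1]>110)&(P[:,0]>.5)&(P[:,0]<.76)&(P[:,1]<.05)&(P[:,1]>-.4)&(P[:,2]>zoff+.0)
    B=P[m]; F=B[B[:,2]>.052]; f=(F[:,:2].min(0)+F[:,:2].max(0))/2; 
    T=B[(B[:,2]<.04)&(B[:,1]>f[1]+.078)]
    return f.round(4),rect(F),rect(T),len(T)
def plan(dx,dy,dz,yaw):
    # tool axes at yaw (CCW, 0: tool x=+Y, tool y=+X, z down)
    c,s=np.cos(yaw),np.sin(yaw); tx=np.array([-s,c]);ty=np.array([c,s]); d=np.array([dx,dy])
    return (np.array([d@tx,d@ty,-dz])/.06).round(3)
E
python3 - <<'E'
from h import *
for cam in ['top','scene']:
    d=snap(cam); P,C=full(d); print(cam,*rackfit(P,C))
# rows for simulate: start yaw 1.256, turn CW
p=np.array([.1933,.5937,.23]); tgt=np.array([.454,.339,.12]); n=13
y=1.256; 
for k in range(n):
    d=(tgt-p)/n; print(plan(*d,y),end=' '); y-=.1
print(y)
E
```

```text
top [ 0.6197 -0.1834] (array([ 620.3, -183.5]), array([37. , 11.9]), 86.85) (array([628. , -34.3]), array([139.2, 157.5]), 87.21) 1858
scene [ 0.6212 -0.1865] (array([ 621.3, -186.5]), array([38.9, 17.7]), 81.94) (array([629.1, -37.9]), array([142.2, 161.7]), 87.05) 3424
[-0.419 -0.207  0.141] [-0.437 -0.164  0.141] [-0.452 -0.12   0.141] [-0.461 -0.074  0.141] [-0.466 -0.028  0.141] [-0.467  0.019  0.141] [-0.463  0.066  0.141] [-0.454  0.112  0.141] [-0.44   0.156  0.141] [-0.423  0.199  0.141] [-0.401  0.241  0.141] [-0.375  0.279  0.141] [-0.345  0.315  0.141] -0.04400000000000001
```

Request:
{"api": "jog_arm", "payload": {
  "commands": [-0.42,-0.21,0.14,0,0,1,85,-0.44,-0.16,0.14,0,0,1,85,-0.45,-0.12,0.14,0,0,1,85,-0.46,-0.07,0.14,0,0,1,85,-0.47,-0.03,0.14,0,0,1,85,-0.47,0.02,0.14,0,0,1,85,-0.46,0.07,0.14,0,0,1,85,-0.45,0.11,0.14,0,0,1,85,-0.44,0.16,0.14,0,0,1,85,-0.42,0.2,0.14,0,0,1,85,-0.4,0.24,0.14,0,0,1,85,-0.38,0.28,0.14,0,0,1,85,-0.34,0.31,0.14,0,0,1,85,0,0,0,0,0,0,85,0,0,0,0,0,0,85],
  "newtons": 30
}}

```text
t: 2.62
tool_pos: [0.4543, 0.3405, 0.1224]
tool_rot: [-2.269, -2.173, -0.0]
contact_force: [0.2, -0.1, 0.3]
opening: 0.0851
grip_force: 0.0
```

```bash
cat >> h.py <<'E'
from scipy.spatial.transform import Rotation as Rn
def st():
    o=ctrl.get_obs(); R=Rn.from_rotvec(o['tool_rot']).as_matrix()
    yaw=np.arctan2(R[1,1],R[0,1]); return o['tool_pos'],yaw,R,o
def go(x,y,z):
    p,yaw,R,o=st(); print('t',round(o['t'],2),'at',p.round(4),'yaw',yaw.round(4),'tilt',R[:,2].round(4),'op',o['opening'],'F',o['contact_force'].round(1),'rows sum',(R.T@(np.array([x,y,z])-p)/.06).round(3))
E
python3 - <<'E'
from h import *
go(.454,.339,.010)
d=snap('wrist','w0.png'); P,C=full(d)
for b in brown(P,C): print(b)
E
```

```text
t 2.62 at [0.4543 0.3405 0.1224] yaw -0.0431 tilt [-0.e+00  5.e-04 -1.e+00] op 0.08510423844260054 F [ 0.2 -0.1  0.3] rows sum [-0.026 -0.003  1.873]
(5778, array([0.4549, 0.3388]), array([0.455 , 0.3395]), array([0.053, 0.054]), np.float64(0.039))
```

View pics/w0.png

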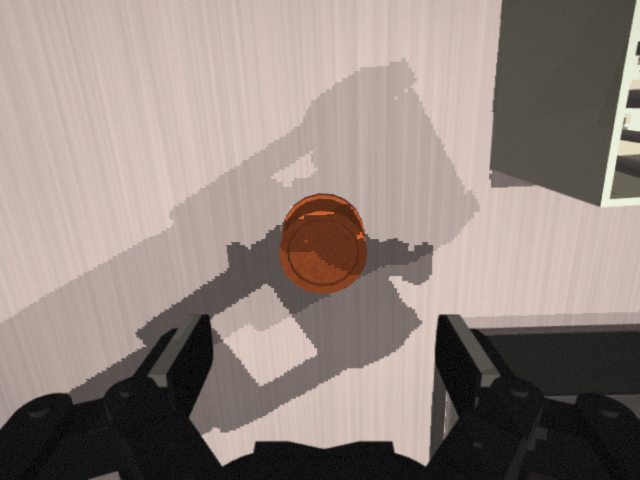

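The wrist view shows the ramekin centred between the fingers at (322,248), with the caddy at upper right and well clear. I'll descend and grasp.

Request:
{"api": "jog_arm", "payload": {
  "commands": [-0.03,0.01,0.6,0,0,0,85,0,0,0.6,0,0,0,80,0,0,0.5,0,0,0,75,0,0,0.17,0,0,0,70,0,0,0,0,0,0,40,0,0,0,0,0,0,40,0,0,0,0,0,0,40,0,0,0,0,0,0,40],
  "newtons": 30
}}

```text
t: 3.68
tool_pos: [0.4554, 0.3386, 0.0107]
tool_rot: [2.269, 2.172, 0.002]
contact_force: [0.0, -0.1, 0.1]
opening: 0.053
grip_force: 31.7
```

Request:
{"api": "jog_arm", "payload": {
  "commands": [0,0,-0.4,0,0,0,40,0,0,-0.6,0,0,0,40,-0.3,0,-0.5,0,0,0.06,40,-0.7,0,0,0,0,0,40,-0.8,0,0,0,0,0,40,-0.8,0,0,0,0,0,40,-0.8,0.1,0,0,0,0,40,-0.8,0.4,0,0,0,0,40,-0.7,0.7,0,0,0,0,40,-0.5,0.8,0,0,0,0,40,-0.16,0.8,0,0,0,0,40,0,0.7,0,0,0,0,40,0,0.37,0,0,0,0,40,0,0,0,0,0,0,40,0,0,0,0,0,0,40]
}}

```text
t: 5.55
tool_pos: [0.6694, -0.0064, 0.0996]
tool_rot: [-2.276, -2.165, 0.001]
contact_force: [-0.7, -0.3, -1.3]
opening: 0.0532
grip_force: 32.0
```

```bash
cat >> h.py <<'E'
def cell(i,j,rk=(.6285,-.036,-.05)):
    c,s=np.cos(rk[2]),np.sin(rk[2]); x,y=i*.042,j*.033; return rk[0]+c*x-s*y, rk[1]+s*x+c*y
E
python3 - <<'E'
from h import *
go(*cell(1,1),.0265)
d=snap('wrist','w1.png'); P,C=full(d)
print(rackfit(P,C)); 
for b in brown(P,C): print(b)
E
```

```text
t 5.55 at [ 0.6694 -0.0064  0.0996] yaw -0.0499 tilt [-1.2e-03  1.0e-04 -1.0e+00] op 0.053186737218417345 F [-0.7 -0.3 -1.3] rows sum [0.023 0.046 1.218]
(array([ 0.6722, -0.0026]), (array([672.2,  -2.2]), array([ 28.6, 111.3]), 88.66), (array([0., 0.]), array([0., 0.]), 0.0), 0)
```

View pics/w1.png

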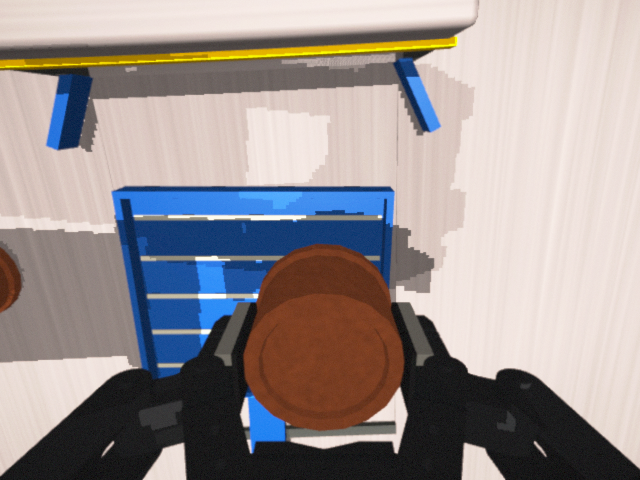

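Ramekin is held at (325,350). The rack's front rim shows at row ~195, columns 115–393. I'll measure the rim from this picture.

```bash
python3 - <<'E'
from h import *
d=snap('wrist')
# outer front rim corners by pixel, with depth
for (u,v) in [(118,188),(391,188),(255,189),(160,370)]:
    b=d['image'][v-5:v+12:1,u]; 
    P,z=cloud(d,[u]*12,range(v-4,v+8)); print(u,v,P.round(4)[::2].tolist())
P,C=full(d)
m=(C[:,0]>100)&(C[:,0]<125)&(C[:,1]>110)&(P[:,2]>.023)&(P[:,2]<.030)&(P[:,1]<.045)
B=P[m]; print(len(B),B.min(0).round(4),B.max(0).round(4),np.median(B[:,2]))
F=B[B[:,1]>.02]; 
for a in (.56,.58,.6,.62,.64,.66,.68,.69): 
    q=F[abs(F[:,0]-a)<.004]; 
    if len(q):print(a,np.percentile(q[:,1],[2,98]).round(4))
for yv in (.03,.02,.01,0,-.01): 
    q=B[abs(B[:,1]-yv)<.004]; print(yv,np.percentile(q[:,0],[1,99]).round(4))
E
```

```text
118 188 [[0.5502, 0.0385, 0.0089], [0.55, 0.0373, 0.0089], [0.5501, 0.0362, 0.0095], [0.5558, 0.037, 0.0207], [0.558, 0.0366, 0.0252], [0.5575, 0.0354, 0.0247]]
391 188 [[0.7127, 0.0307, 0.0091], [0.7126, 0.0296, 0.0097], [0.7118, 0.0294, 0.0149], [0.7109, 0.0294, 0.0203], [0.7102, 0.0291, 0.0247], [0.71, 0.0282, 0.0257]]
255 189 [[0.6313, 0.0341, 0.0088], [0.6317, 0.0334, 0.0116], [0.6329, 0.0335, 0.0185], [0.6339, 0.0335, 0.0246], [0.6337, 0.0323, 0.0243], [0.6338, 0.0314, 0.0254]]
160 370 [[0.555, -0.0856, 0.0146], [0.5543, -0.0877, 0.0138], [0.554, -0.0894, 0.0137], [0.5532, -0.0917, 0.0128], [0.5529, -0.0932, 0.0128], [0.5529, -0.0945, 0.0134]]
5477 [ 0.5485 -0.1519  0.023 ] [0.7119 0.0372 0.0272] 0.024909897776316414
0.56 [0.0205 0.0369]
0.58 [0.032  0.0361]
0.6 [0.0311 0.0351]
0.62 [0.0301 0.0342]
0.64 [0.0291 0.0332]
0.66 [0.0281 0.0323]
0.68 [0.027  0.0312]
0.69 [0.0267 0.0308]
0.03 [0.5549 0.7102]
0.02 [0.5537 0.7114]
0.01 [0.5534 0.7108]
0 [0.5526 0.7103]
-0.01 [0.5523 0.7098]
```

Request:
{"api": "jog_arm", "payload": {
  "commands": [0.02,0.06,0.4,0,0,0,40,0,0,0.4,0,0,0,40,0,0,0.25,0,0,0,40,0,0,0.08,0,0,0,40,0,0,0.03,0,0,0,40,0,0,0,0,0,0,40]
}}

```text
t: 6.4
tool_pos: [0.6746, -0.0055, 0.0312]
tool_rot: [2.275, 2.164, 0.002]
contact_force: [1.0, 0.0, -1.1]
opening: 0.053
grip_force: 32.0
```

```bash
sed -i 's/rk=(.*):/rk=(.6295,-.036,-.049)):/' h.py; python3 - <<'E'
from h import *
go(*cell(1,1),.0265)
E
```

```text
t 6.4 at [ 0.6746 -0.0055  0.0312] yaw -0.05 tilt [ 1.5e-03 -2.0e-04 -1.0e+00] op 0.05296716828816718 F [ 1.   0.  -1.1] rows sum [ 0.006 -0.026  0.078]
```

Request:
{"api": "jog_arm", "payload": {
  "commands": [0.01,-0.02,0.04,0,0,0,40,0,0,0.03,0,0,0,40,0,0,0,0,0,0,40]
}}

```text
t: 6.78
tool_pos: [0.6727, -0.0048, 0.026]
tool_rot: [-2.276, -2.165, 0.0]
contact_force: [0.3, -0.7, -0.9]
opening: 0.0528
grip_force: 32.0
```

Request:
{"api": "jog_arm", "payload": {
  "commands": [0,0,0.01,0,0,0,40,0,0,0,0,0,0,62,0,0,0,0,0,0,64,0,0,0,0,0,0,64,0,0,-0.3,0,0,0,64,0,0,-0.6,0,0,0,64,0,0,-0.6,0,0,0,75,0,0,0,0,0,0,85]
}}

```text
t: 7.78
tool_pos: [0.6761, -0.0051, 0.1219]
tool_rot: [2.271, 2.16, 0.01]
contact_force: [0.6, -0.9, 0.5]
opening: 0.0851
grip_force: 0.0
```

```bash
python3 - <<'E'
from h import *
for c in ('wrist','top','scene'):
    d=snap(c); P,C=full(d); print(c)
    for b in brown(P,C): print(b)
print(cell(1,1)); go(.438,-.018,.010)
E
```

```text
wrist
(6983, array([ 0.6742, -0.0045]), array([ 0.6742, -0.0023]), array([0.053, 0.054]), np.float64(0.054))
top
(229, array([ 0.4313, -0.2695]), array([ 0.4319, -0.269 ]), array([0.05 , 0.052]), np.float64(0.041))
scene
(367, array([ 0.6769, -0.0049]), array([ 0.6842, -0.0055]), array([0.048, 0.049]), np.float64(0.056))
(324, array([ 0.4328, -0.2718]), array([ 0.4333, -0.2716]), array([0.056, 0.053]), np.float64(0.042))
(np.float64(0.6730659420957706), np.float64(-0.005096785129893672))
t 7.92 at [ 0.6724 -0.0048  0.1153] yaw -0.05 tilt [-6.e-04  1.e-04 -1.e+00] op 0.0849538234903461 F [-0.4  0.  -0.8] rows sum [-0.416 -3.889  1.757]
```

Request:
{"api": "jog_arm", "payload": {
  "commands": [0,-0.4,0,0,0,0,85,-0.1,-0.8,0,0,0,0,85,-0.1,-0.9,0,0,0,0,85,-0.1,-0.8,0,0,0,0,85,-0.1,-0.6,0,0,0,0,85,0,-0.38,0,0,0,0,85,0,0,0,0,0,0,85]
}}

```text
t: 8.8
tool_pos: [0.4372, -0.0169, 0.1138]
tool_rot: [-2.275, -2.163, 0.002]
contact_force: [0.0, 0.2, -0.1]
opening: 0.0853
grip_force: 0.0
```

```bash
python3 - <<'E'
from h import *
d=snap('wrist'); P,C=full(d)
B=brown(P,C)
for b in B: print(b)
c=min(B,key=lambda b:abs(b[1][1]+.018)+abs(b[1][0]-.438))[1]
go(*c,.010)
E
```

```text
(6142, array([ 0.4395, -0.0186]), array([ 0.4394, -0.0177]), array([0.053, 0.054]), np.float64(0.039))
t 8.85 at [ 0.4384 -0.017   0.1145] yaw -0.0502 tilt [-1.1e-03  3.0e-04 -1.0e+00] op 0.08483816483827576 F [-0.3  0.4  0.5] rows sum [-0.026  0.022  1.742]
```

Request:
{"api": "jog_arm", "payload": {
  "commands": [-0.02,0.02,0.6,0,0,0,85,0,0,0.6,0,0,0,80,0,0,0.4,0,0,0,75,0,0,0.14,0,0,0,70,0,0,0,0,0,0,40,0,0,0,0,0,0,40,0,0,0,0,0,0,40,0,0,0,0,0,0,40]
}}

```text
t: 9.85
tool_pos: [0.4406, -0.0185, 0.0117]
tool_rot: [2.276, 2.165, 0.001]
contact_force: [0.3, 0.5, -1.4]
opening: 0.0531
grip_force: 31.6
```

```bash
python3 - <<'E'
from h import *
go(*cell(-1,1),.0265)
E
```

```text
t 9.85 at [ 0.4406 -0.0185  0.0117] yaw -0.05 tilt [ 1.2e-03 -3.0e-04 -1.0e+00] op 0.0530965858401532 F [ 0.3  0.5 -1.4] rows sum [ 0.415  2.458 -0.243]
```

Request:
{"api": "jog_arm", "payload": {
  "commands": [0,0,-0.4,0,0,0,40,0,0,-0.6,0,0,0,40,0,0.4,-0.3,0,0,0,40,0.2,0.7,0,0,0,0,40,0.2,0.7,0,0,0,0,40,0.01,0.5,0,0,0,0,40,0,0.15,0,0,0,0,40,0,0,0,0,0,0,40,0,0,0,0,0,0,40]
}}

```text
t: 10.98
tool_pos: [0.5871, -0.0012, 0.0888]
tool_rot: [-2.276, -2.164, 0.001]
contact_force: [0.5, -0.1, -0.5]
opening: 0.0532
grip_force: 32.1
```

```bash
python3 - <<'E'
from h import *
go(*cell(-1,1),.0267)
E
```

```text
t 10.97 at [ 0.5871 -0.0012  0.0888] yaw -0.0502 tilt [-1.2e-03  1.0e-04 -1.0e+00] op 0.05321889417073431 F [ 0.5 -0.1 -0.5] rows sum [0.005 0.036 1.035]
```

Request:
{"api": "jog_arm", "payload": {
  "commands": [0,0.02,0.4,0,0,0,40,0,0,0.3,0,0,0,40,0,0,0.2,0,0,0,40,0,0,0.08,0,0,0,40,0,0,0,0,0,0,40,0,0,0,0,0,0,40,0,0,0,0,0,0,40]
}}

```text
t: 11.85
tool_pos: [0.59, -0.0013, 0.0311]
tool_rot: [2.276, 2.165, 0.001]
contact_force: [-0.2, -0.1, -1.1]
opening: 0.0531
grip_force: 32.1
```

```bash
python3 - <<'E'
from h import *
go(*cell(-1,1),.0267)
E
```

```text
t 11.85 at [ 0.59   -0.0013  0.0311] yaw -0.05 tilt [ 1.3e-03 -2.0e-04 -1.0e+00] op 0.05312470384471073 F [-0.2 -0.1 -1.1] rows sum [ 0.004 -0.015  0.073]
```

Request:
{"api": "jog_arm", "payload": {
  "commands": [0,0,0.05,0,0,0,40,0,0,0.03,0,0,0,40,0,0,0,0,0,0,40,0,0,0,0,0,0,60,0,0,0,0,0,0,62,0,0,0,0,0,0,62,0,0,-0.3,0,0,0,62,0,0,-0.6,0,0,0,64,0,0,-0.6,0,0,0,75,0,0,0,0,0,0,85]
}}

```text
t: 13.1
tool_pos: [0.5927, -0.0016, 0.1213]
tool_rot: [2.271, 2.16, 0.009]
contact_force: [0.5, -0.4, -0.1]
opening: 0.0843
grip_force: 0.0
```

```bash
python3 - <<'E'
from h import *
for c in ('wrist','top','scene'):
    d=snap(c); P,C=full(d); print(c)
    for b in brown(P,C): print(b)
print(cell(-1,1)); go(.432,-.270,.1)
E
```

```text
wrist
(7481, array([ 0.674 , -0.0045]), array([ 0.6725, -0.002 ]), array([0.054, 0.054]), np.float64(0.054))
(7016, array([ 0.5908, -0.0012]), array([0.591 , 0.0008]), array([0.053, 0.054]), np.float64(0.054))
top
(230, array([ 0.4315, -0.2694]), array([ 0.4312, -0.2689]), array([0.05 , 0.052]), np.float64(0.041))
scene
(324, array([ 0.4332, -0.2717]), array([ 0.4332, -0.2711]), array([0.056, 0.053]), np.float64(0.042))
(538, array([ 0.6738, -0.006 ]), array([ 0.6777, -0.005 ]), array([0.056, 0.052]), np.float64(0.056))
(360, array([ 0.5925, -0.0029]), array([ 0.5988, -0.0027]), array([0.05, 0.05]), np.float64(0.056))
(np.float64(0.5891667639205819), np.float64(-0.0009824320181723023))
t 13.25 at [ 0.5891 -0.0012  0.1154] yaw -0.05 tilt [-4.e-04  1.e-04 -1.e+00] op 0.08448117367593584 F [ 0.1  0.4 -0.3] rows sum [-4.605 -2.391  0.258]
```

Request:
{"api": "jog_arm", "payload": {
  "commands": [-0.3,-0.3,0,0,0,0,85,-0.7,-0.5,0,0,0,0,85,-0.8,-0.5,0,0,0,0,85,-0.8,-0.4,0,0,0,0,85,-0.8,-0.4,0,0,0,0,85,-0.7,-0.29,0,0,0,0,85,-0.5,0,0,0,0,0,85,0,0,0,0,0,0,85,0,0,0,0,0,0,85]
}}

```text
t: 14.38
tool_pos: [0.4319, -0.2687, 0.1143]
tool_rot: [-2.274, -2.164, -0.0]
contact_force: [0.4, 0.2, 0.6]
opening: 0.0849
grip_force: 0.0
```

```bash
python3 - <<'E'
from h import *
d=snap('wrist'); P,C=full(d)
B=brown(P,C)
for b in B: print(b)
c=min(B,key=lambda b:abs(b[1][1]+.27)+abs(b[1][0]-.432))[1]
go(*c,.010)
E
```

```text
(6118, array([ 0.4333, -0.2713]), array([ 0.4333, -0.2706]), array([0.053, 0.054]), np.float64(0.039))
t 14.43 at [ 0.4321 -0.2685  0.1146] yaw -0.0491 tilt [-0.0014  0.0015 -1.    ] op 0.0848232655717702 F [-0.6 -0.8 -0.5] rows sum [-0.048  0.024  1.743]
```

Request:
{"api": "jog_arm", "payload": {
  "commands": [-0.04,0.01,0.6,0,0,0,85,0,0,0.6,0,0,0,80,0,0,0.4,0,0,0,75,0,0,0.14,0,0,0,70,0,0,0,0,0,0,40,0,0,0,0,0,0,40,0,0,0,0,0,0,40,0,0,0,0,0,0,40]
}}

```text
t: 15.42
tool_pos: [0.4332, -0.2725, 0.0118]
tool_rot: [2.275, 2.164, 0.0]
contact_force: [0.5, -0.7, -0.4]
opening: 0.0532
grip_force: 31.6
```

```bash
python3 - <<'E'
from h import *
go(*cell(1,-1),.0265)
go(*cell(-1,-1),.0265)
E
```

```text
t 15.43 at [ 0.4332 -0.2725  0.0118] yaw -0.0501 tilt [ 9.e-04 -8.e-04 -1.e+00] op 0.053190548478491584 F [ 0.5 -0.7 -0.4] rows sum [ 3.551  3.77  -0.245]
t 15.43 at [ 0.4332 -0.2725  0.0118] yaw -0.0501 tilt [ 9.e-04 -8.e-04 -1.e+00] op 0.053190548478491584 F [ 0.5 -0.7 -0.4] rows sum [ 3.549  2.37  -0.246]
```

Request:
{"api": "jog_arm", "payload": {
  "commands": [0,0,-0.4,0,0,0,40,0,0,-0.6,0,0,0,40,0.1,0.1,-0.5,0,0,0,40,0.5,0.3,0,0,0,0,40,0.7,0.5,0,0,0,0,40,0.8,0.5,0,0,0,0,40,0.7,0.5,0,0,0,0,40,0.5,0.3,0,0,0,0,40,0.25,0.17,0,0,0,0,40,0,0,0,0,0,0,40,0,0,0,0,0,0,40,0,0,0,0,0,0,40]
}}

```text
t: 16.92
tool_pos: [0.585, -0.0676, 0.101]
tool_rot: [-2.278, -2.163, 0.001]
contact_force: [0.3, -0.6, -1.2]
opening: 0.053
grip_force: 31.9
```

```bash
python3 - <<'E'
from h import *
go(*cell(-1,-1),.0268)
E
```

```text
t 16.93 at [ 0.585  -0.0676  0.101 ] yaw -0.0516 tilt [-3.e-04 -2.e-04 -1.e+00] op 0.052996360430675064 F [ 0.3 -0.6 -1.2] rows sum [0.013 0.015 1.237]
```

Request:
{"api": "jog_arm", "payload": {
  "commands": [0.01,0.01,0.4,0,0,0,40,0,0,0.4,0,0,0,40,0,0,0.25,0,0,0,40,0,0,0.1,0,0,0,40,0,0,0.05,0,0,0,40,0,0,0,0,0,0,40,0,0,0,0,0,0,40]
}}

```text
t: 17.8
tool_pos: [0.5868, -0.0661, 0.03]
tool_rot: [2.275, 2.165, 0.001]
contact_force: [0.1, -0.1, -0.4]
opening: 0.0532
grip_force: 31.9
```

```bash
python3 - <<'E'
from h import *
go(*cell(-1,-1),.0268)
E
```

```text
t 17.8 at [ 0.5868 -0.0661  0.03  ] yaw -0.0499 tilt [ 1.4e-03 -4.0e-04 -1.0e+00] op 0.05319178723463538 F [ 0.1 -0.1 -0.4] rows sum [-0.015 -0.015  0.053]
```

Request:
{"api": "jog_arm", "payload": {
  "commands": [-0.01,-0.01,0.04,0,0,0,40,0,0,0.01,0,0,0,40,0,0,0,0,0,0,40,0,0,0,0,0,0,60,0,0,0,0,0,0,62,0,0,0,0,0,0,62,0,0,-0.3,0,0,0,62,0,0,-0.6,0,0,0,64,0,0,-0.6,0,0,0,75,-0.4,0.2,0,0,0,0,85,-0.8,0.2,0,0,0,0,85,-0.7,0.2,0,0,0,0,85,0,0,0,0,0,0,85,0,0,0,0,0,0,85]
}}

```text
t: 19.55
tool_pos: [0.6154, -0.1824, 0.1154]
tool_rot: [-2.276, -2.163, 0.0]
contact_force: [0.4, -0.2, -0.3]
opening: 0.0847
grip_force: 0.0
```

```bash
python3 - <<'E'
from h import *
for c in ('wrist','top','scene'):
    d=snap(c,'p3_%s.png'%c); P,C=full(d); print(c)
    for b in brown(P,C): print(b)
    if c=='wrist':
        m=(C[:,0]>100)&(C[:,0]<125)&(C[:,1]>110)&(P[:,2]>.055)&(P[:,2]<.075); F=P[m]; print('fin',rect(F),F[:,2].mean(),len(F))
        m=(C[:,0]>100)&(C[:,0]<125)&(C[:,1]>110)&(P[:,2]>.022)&(P[:,2]<.030)&(P[:,1]>-.13)&(P[:,1]<.045); print(rect(P[m]))
go(.621,-.186,.032)
E
```

```text
wrist
(9744, array([ 0.587 , -0.0728]), array([ 0.5871, -0.0708]), array([0.054, 0.042]), np.float64(0.054))
fin (array([ 622.4, -185.9]), array([40.1, 13.6]), 87.68) 0.0644656074218227 1804
(array([627.2, -89.3]), array([ 81.7, 158.6]), 87.15)
top
(239, array([ 0.6708, -0.0031]), array([ 0.6705, -0.0028]), array([0.049, 0.048]), np.float64(0.055))
(251, array([ 0.5835, -0.0638]), array([ 0.5832, -0.0642]), array([0.05, 0.05]), np.float64(0.055))
(252, array([5.886e-01, 4.000e-04]), array([5.869e-01, 2.000e-04]), array([0.051, 0.05 ]), np.float64(0.055))
scene
(548, array([ 0.6728, -0.0061]), array([ 0.6778, -0.0055]), array([0.056, 0.052]), np.float64(0.056))
(491, array([ 0.5904, -0.0021]), array([ 0.5948, -0.0026]), array([0.056, 0.051]), np.float64(0.056))
(495, array([ 0.587 , -0.0675]), array([ 0.5908, -0.0673]), array([0.057, 0.051]), np.float64(0.056))
t 19.7 at [ 0.6155 -0.1813  0.1158] yaw -0.0489 tilt [-7.e-04  4.e-04 -1.e+00] op 0.08527331414975967 F [-0.2  0.4 -0.1] rows sum [-0.075  0.096  1.396]
```

View pics/p3_wrist.png

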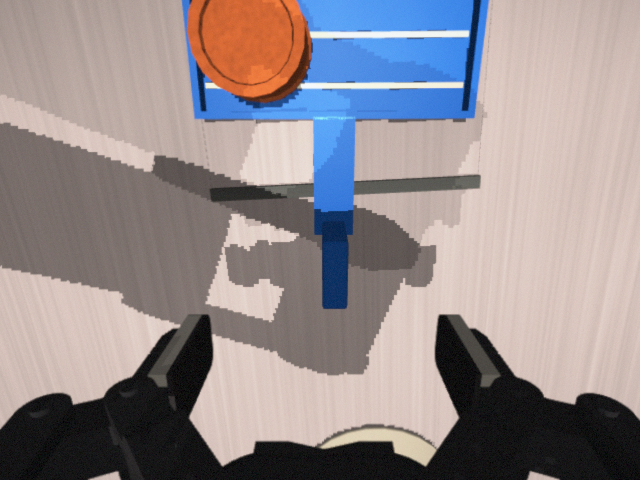

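The wrist view shows the third ramekin standing in the tray at (250,45), and the fin at (335,265). Now I'll pinch the fin.

Request:
{"api": "jog_arm", "payload": {
  "commands": [-0.08,0.12,0.5,0,0,0,85,0,0,0.5,0,0,0,80,0,0,0.3,0,0,0,60,0,0,0.09,0,0,0,40,0,0,0,0,0,0,30,0,0,0,0,0,0,22,0,0,0,0,0,0,5,0,0,0,0,0,0,5,0,0,0,0,0,0,5],
  "newtons": 60
}}

```text
t: 20.82
tool_pos: [0.6233, -0.1878, 0.0342]
tool_rot: [2.275, 2.165, -0.0]
contact_force: [-3.1, -0.7, 5.5]
opening: 0.013
grip_force: 58.7
```

```bash
python3 - <<'E'
from h import *
go(.621,-.186,.032)
d=snap('wrist'); P,C=full(d)
m=(C[:,0]>18)&(C[:,0]<35)&(C[:,1]>150)&(P[:,2]>.05)
print('yellow mouth edge',rect(P[m]),m.sum())
E
```

```text
t 20.82 at [ 0.6233 -0.1878  0.0342] yaw -0.0493 tilt [ 9.e-04 -1.e-03 -1.e+00] op 0.012995547675819936 F [-3.1 -0.7  5.5] rows sum [ 0.029 -0.039  0.036]
yellow mouth edge (array([0., 0.]), array([0., 0.]), 0.0) 0
```

Request:
{"api": "jog_arm", "payload": {
  "commands": [0,0.03,-0.02,0,0,-0.12,5,0,0.04,0,0,0,-0.12,5,0,0.04,0,0,0,-0.12,5,0,0.03,0,0,0,-0.13,5,0,0,0,0,0,0,5,0,0,0,0,0,0,5]
}}

```text
t: 21.62
tool_pos: [0.631, -0.188, 0.0342]
tool_rot: [-2.222, -2.221, 0.002]
contact_force: [-5.5, -1.7, 5.5]
opening: 0.0126
grip_force: 59.5
```

```bash
python3 - <<'E'
from h import *
go(.6312,-.186,.034)
for c in ('top','scene','wrist'):
    d=snap(c,'a_%s.png'%c); P,C=full(d); 
    bl=(C[:,0]>100)&(C[:,0]<125)&(C[:,1]>110)&(P[:,0]>.5)&(P[:,0]<.76)
    m=bl&(P[:,2]>.017)&(P[:,2]<.032)&(P[:,1]<.05)&(P[:,1]>-.108); print(c,'tray',rect(P[m]))
    F=P[bl&(P[:,1]>.06)&(P[:,1]<.095)&(P[:,2]>.03)&(P[:,2]<.045)]
    for s in (-1,1):
        q=F[(F[:,0]-.63)*s>0]
        if len(q): print('flare',s,len(q),q.min(0).round(4),q.max(0).round(4))
    R=P[(P[:,0]>.5)&(P[:,0]<.8)&(P[:,1]>.08)&(P[:,1]<.3)&(P[:,2]>.099)&(P[:,2]<.111)]
    if len(R): print('roof',rect(R))
E
```

```text
t 21.62 at [ 0.631  -0.188   0.0342] yaw -0.0002 tilt [-8.e-04 -6.e-04 -1.e+00] op 0.012619346553968019 F [-5.5 -1.7  5.5] rows sum [0.033 0.003 0.004]
top tray (array([628.6, -37.1]), array([157.2, 138.4]), 0.86)
flare -1 4 [0.5358 0.0837 0.0301] [0.5413 0.0898 0.0345]
flare 1 5 [0.718  0.0669 0.0304] [0.7275 0.088  0.0331]
roof (array([631. , 178.2]), array([160.7, 187.9]), 89.79)
scene tray (array([629.9, -37.4]), array([162.1, 139.3]), 0.58)
flare -1 8 [0.5348 0.0675 0.0301] [0.5461 0.0921 0.0333]
flare 1 19 [0.7131 0.0606 0.03  ] [0.7336 0.0943 0.0329]
roof (array([630.8, 175.3]), array([160.3, 190.4]), 89.78)
wrist tray (array([631.2, -89.9]), array([159.2,  36.2]), 0.53)
```

View pics/a_wrist.png

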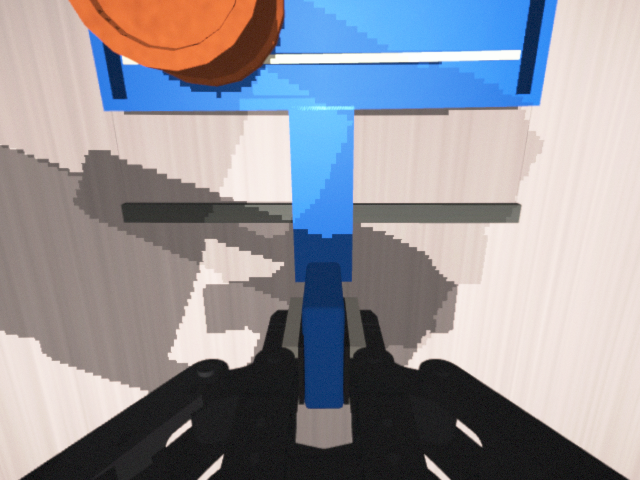

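The tray is nearly aligned, with about 0.01 rad of extra turn. The lip's ends at columns 123 and 520 centre on column 321.5, so the tool is on the washer's midline. I'll correct the yaw and push.

Request:
{"api": "jog_arm", "payload": {
  "commands": [0.03,0,0,0,0,0.07,5,0.06,0,0,0,0,0.05,5,0.1,0,0,0,0,0,5,0.12,0,0,0,0,0,5,0.12,0,0,0,0,0,5,0.12,0,0,0,0,0,5,0.12,0,0,0,0,0,5,0.12,0,0,0,0,0,5,0.12,0,0,0,0,0,5,0.1,0,0,0,0,0,5,0.06,0,0,0,0,0,5,0,0,0,0,0,0,5,0,0,0,0,0,0,5]
}}

```text
t: 23.4
tool_pos: [0.6321, -0.1245, 0.0344]
tool_rot: [2.234, 2.206, -0.003]
contact_force: [-1.5, -7.8, 2.5]
opening: 0.0133
grip_force: 59.0
```

```bash
python3 - <<'E'
from h import *
go(.631,.025,.034)
for c in ('top','scene'):
    d=snap(c,'b_%s.png'%c); P,C=full(d); 
    bl=(C[:,0]>100)&(C[:,0]<125)&(C[:,1]>110)&(P[:,0]>.53)&(P[:,0]<.73)
    m=bl&(P[:,2]>.017)&(P[:,2]<.032)&(P[:,1]<.062)&(P[:,1]>-.046); print(c,'tray',rect(P[m]))
    for b in brown(P,C): print(b)
im=cv2.imread('pics/b_scene.png')[220:380,190:460]; cv2.imwrite('pics/b_c.png',cv2.resize(im,None,fx=2.9,fy=2.9,interpolation=cv2.INTER_CUBIC))
E
```

```text
t 23.4 at [ 0.6321 -0.1245  0.0344] yaw -0.0125 tilt [ 3.0e-04 -2.7e-03 -1.0e+00] op 0.01326396926713466 F [-1.5 -7.8  2.5] rows sum [ 2.491e+00 -4.900e-02 -1.000e-03]
top tray (array([630.8,   2.8]), array([ 97.6, 165. ]), 83.23)
(245, array([0.6752, 0.0607]), array([0.6735, 0.0622]), array([0.052, 0.05 ]), np.float64(0.055))
(253, array([0.5908, 0.062 ]), array([0.5899, 0.0615]), array([0.051, 0.05 ]), np.float64(0.055))
(246, array([ 0.5896, -0.0026]), array([ 0.5888, -0.0035]), array([0.049, 0.05 ]), np.float64(0.055))
scene tray (array([630.3,   7.8]), array([199., 107.]), 0.06)
(549, array([0.6768, 0.0595]), array([0.6808, 0.0593]), array([0.057, 0.052]), np.float64(0.056))
(494, array([ 0.5925, -0.0059]), array([ 0.5965, -0.0058]), array([0.057, 0.051]), np.float64(0.056))
(494, array([0.594 , 0.0594]), array([0.5977, 0.0586]), array([0.057, 0.051]), np.float64(0.056))
```

View pics/b_c.png

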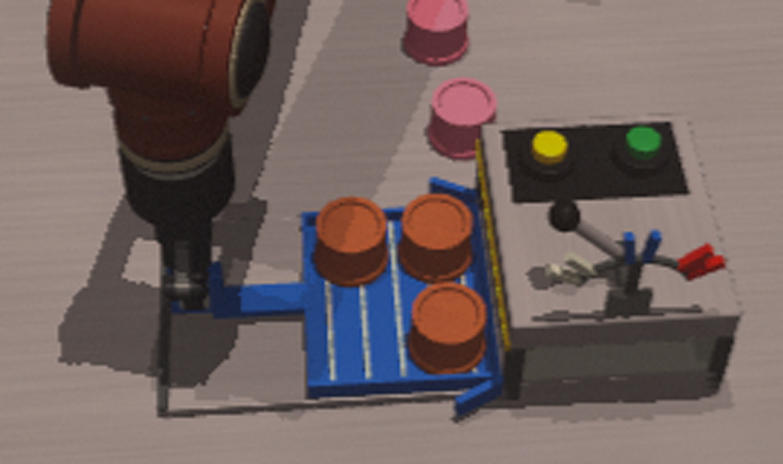

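The tray is lined up between the flares with all three ramekins upright. I'll keep pushing.

Request:
{"api": "jog_arm", "payload": {
  "commands": [0.06,-0.01,0,0,0,0,5,0.1,0,0,0,0,0,5,0.12,0,0,0,0,0,5,0.12,0,0,0,0,0,5,0.12,0,0,0,0,0,5,0.12,0,0,0,0,0,5,0.12,0,0,0,0,0,5,0.12,0,0,0,0,0,5,0.12,0,0,0,0,0,5,0.1,0,0,0,0,0,5]
}}

```text
t: 24.75
tool_pos: [0.6323, -0.0579, 0.0344]
tool_rot: [2.234, 2.207, -0.002]
contact_force: [-2.0, -7.6, 3.9]
opening: 0.0134
grip_force: 59.1
```

Request:
{"api": "jog_arm", "payload": {
  "commands": [0.12,0,0,0,0,0,5,0.12,0,0,0,0,0,5,0.12,0,0,0,0,0,5,0.12,0,0,0,0,0,5,0.12,0,0,0,0,0,5,0.12,0,0,0,0,0,5,0.12,0,0,0,0,0,5,0.12,0,0,0,0,0,5,0.12,0,0,0,0,0,5,0.08,0,0,0,0,0,5,0.04,0,0,0,0,0,5,0,0,0,0,0,0,5,0,0,0,0,0,0,5]
}}

```text
t: 26.38
tool_pos: [0.6326, 0.0136, 0.0344]
tool_rot: [2.235, 2.207, -0.005]
contact_force: [-4.8, -7.1, 6.5]
opening: 0.0131
grip_force: 59.4
```

Request:
{"api": "jog_arm", "payload": {
  "commands": [0.05,0,0,0,0,0,5,0.05,0,0,0,0,0,5,0.03,0,0,0,0,0,5,0.03,0,0,0,0,0,5,0,0,0,0,0,0,5]
}}

```text
t: 27.0
tool_pos: [0.6335, 0.0234, 0.0344]
tool_rot: [2.233, 2.207, -0.002]
contact_force: [0.2, -8.4, 4.0]
opening: 0.0127
grip_force: 59.0
```

Request:
{"api": "jog_arm", "payload": {
  "commands": [0.03,0,0,0,0,0,5,0.03,0,0,0,0,0,5,0,0,0,0,0,0,5]
}}

```text
t: 27.38
tool_pos: [0.6341, 0.0236, 0.0346]
tool_rot: [2.23, 2.203, -0.008]
contact_force: [-0.3, -20.3, 3.4]
opening: 0.0132
grip_force: 59.2
```

Force rose to 20 N with no further motion, so the rack is home. I'll release it and go look at the lever.

Request:
{"api": "jog_arm", "payload": {
  "commands": [-0.03,0,0,0,0,0,5,0,0,0,0,0,0,30,0,0,0,0,0,0,45,0,0,0,0,0,0,45,0,0,-0.4,0,0,-0.12,45,-0.1,0,-0.8,0,0,0,45,-0.1,0,-0.9,0,0,0,45,0,0,-0.8,0,0,0,45,0,0,-0.3,0,0,0,45,0,0,0,0,0,0,45,0,0,0,0,0,0,45]
}}

```text
t: 28.75
tool_pos: [0.632, 0.0143, 0.2228]
tool_rot: [-2.22, -2.218, 0.005]
contact_force: [-0.0, 0.9, -0.1]
opening: 0.045
grip_force: 0.0
```

```bash
python3 - <<'E'
from h import *
go(.683,.1255,.23)
for c in ('wrist','top','scene'):
    d=snap(c,'k_%s.png'%c); P,C=full(d); print(c)
    box=(P[:,0]>.5)&(P[:,0]<.8)&(P[:,1]>.05)&(P[:,1]<.3)
    K=P[(P[:,0]>.66)&(P[:,0]<.71)&(P[:,1]>.09)&(P[:,1]<.2)&(P[:,2]>.13)&(P[:,2]<.2)&(C[:,2]<60)]
    if len(K): print('dark',len(K),K.min(0).round(4),K.max(0).round(4),np.median(K,axis=0).round(4))
    R=P[box&(P[:,2]>.099)&(P[:,2]<.111)]
    if len(R): print('roof',rect(R))
    for nm,lo,hi in [('g',45,75),('y',22,35)]:
        Q=P[box&(P[:,0]<.62)&(C[:,0]>lo)&(C[:,0]<hi)&(C[:,1]>110)&(P[:,2]>.118)]
        if len(Q): print(nm,len(Q),((Q.max(0)+Q.min(0))/2).round(4),np.ptp(Q,axis=0).round(3),np.percentile(Q[:,2],95))
    bl=(C[:,0]>100)&(C[:,0]<125)&(C[:,1]>110)&(P[:,0]>.53)&(P[:,0]<.73)&(P[:,2]>.05)&(P[:,2]<.075)&(P[:,1]<.06)
    if bl.any(): print('fin',rect(P[bl]),bl.sum())
E
```

```text
t 28.75 at [0.632  0.0143 0.2228] yaw -0.0007 tilt [-4.6e-03  5.0e-04 -1.0e+00] op 0.044998201240842875 F [-0.   0.9 -0.1] rows sum [ 1.854  0.848 -0.124]
wrist
dark 1936 [0.6724 0.122  0.1686] [0.6932 0.1386 0.1842] [0.681  0.1303 0.1799]
roof (array([631.5, 126.3]), array([ 58.6, 186.6]), 89.94)
y 1796 [0.5807 0.1401 0.1236] [0.027 0.021 0.011] 0.12816148663449484
fin (array([635.4,  25.7]), array([38.8, 12.9]), 89.97) 866
top
dark 58 [0.6721 0.1263 0.13  ] [0.7077 0.182  0.1861] [0.6814 0.1369 0.1796]
roof (array([630.4, 182. ]), array([186.6, 154.9]), 0.61)
g 72 [0.5801 0.2138 0.1257] [0.025 0.024 0.014] 0.1314432629247108
y 72 [0.5809 0.1445 0.127 ] [0.026 0.028 0.016] 0.13361417893564098
scene
dark 113 [0.6741 0.1228 0.1304] [0.7084 0.1782 0.1874] [0.6879 0.1332 0.1797]
roof (array([630. , 175.9]), array([161. , 192.8]), 89.87)
g 93 [0.5806 0.2132 0.1253] [0.029 0.028 0.014] 0.13147662396655718
y 89 [0.577  0.1428 0.126 ] [0.033 0.027 0.015] 0.1319857976462064
fin (array([635.7,  25.1]), array([36.5, 17.3]), 89.27) 167
```

View pics/k_wrist.png

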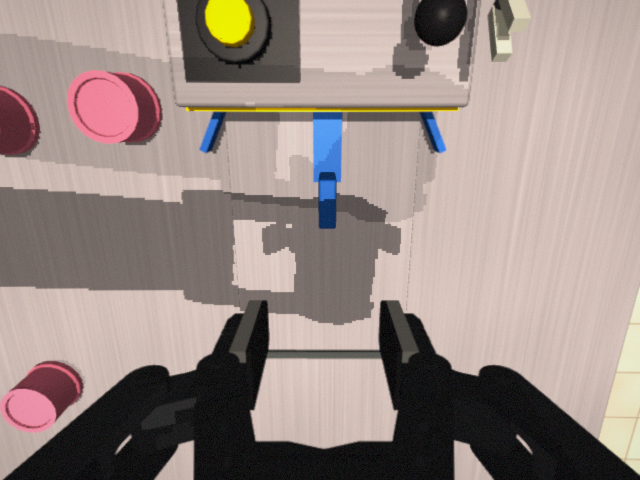

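The wrist view shows the rack's stem running under the hood with the fin at (327,200), the yellow button at (230,20), and the black knob at (440,18). The knob measures (0.683, 0.133, 0.173), a lever angle of about 0.16.

Request:
{"api": "jog_arm", "payload": {
  "commands": [0.4,0.2,0,0,0,0,40,0.6,0.3,0,0,0,0,40,0.6,0.25,0,0,0,0,40,0.37,0.1,0,0,0,0,40,0,0,0,0,0,0,40,0,0,0,0,0,0,40]
}}

```text
t: 29.65
tool_pos: [0.6841, 0.1314, 0.2255]
tool_rot: [-2.223, -2.22, 0.002]
contact_force: [0.6, -0.1, 0.1]
opening: 0.0398
grip_force: 0.0
```

```bash
python3 - <<'E'
from h import *
go(.683,.133,.157)
d=snap('wrist','k2.png'); P,C=full(d)
K=P[(P[:,0]>.66)&(P[:,0]<.71)&(P[:,1]>.09)&(P[:,1]<.2)&(P[:,2]>.160)&(P[:,2]<.2)&(C[:,2]<60)]
if len(K): print('dark',len(K),K.min(0).round(4),K.max(0).round(4),np.median(K,axis=0).round(4))
if len(K):
    from scipy.optimize import least_squares
    r=least_squares(lambda c:np.linalg.norm(K-c,axis=1)-.011,[.683,.133,.173],loss='soft_l1',f_scale=.001); print('ball',r.x.round(4))
E
```

```text
t 29.65 at [0.6841 0.1314 0.2255] yaw -0.0014 tilt [-9.e-04 -7.e-04 -1.e+00] op 0.03978429884991639 F [ 0.6 -0.1  0.1] rows sum [ 0.028 -0.017  1.141]
dark 1267 [0.6726 0.1238 0.1671] [0.6942 0.144  0.1843] [0.6835 0.1364 0.1795]
ball [0.6834 0.1329 0.1718]
```

Request:
{"api": "jog_arm", "payload": {
  "commands": [0.03,-0.01,0.4,0,0,0,40,0,0,0.4,0,0,0,40,0,0,0.25,0,0,0,40,0,0,0.1,0,0,0,40,0,0,0,0,0,0,10,0,0,0,0,0,0,10,0,0,0,0,0,0,10,0,0,0,0,0,0,10],
  "newtons": 25
}}

```text
t: 30.7
tool_pos: [0.6823, 0.1335, 0.1571]
tool_rot: [-2.221, -2.219, 0.006]
contact_force: [-6.4, -0.8, -0.0]
opening: 0.0203
grip_force: 24.5
```

Request:
{"api": "jog_arm", "payload": {
  "commands": [0.1,-0.02,-0.08,0,0,0,10,0.11,0,-0.07,0,0,0,10,0.13,0,-0.06,0,0,0,10,0.12,0,-0.04,0,0,0,10,0.14,0,-0.03,0,0,0,10,0.13,0,-0.01,0,0,0,10,0,0,0,0,0,0,10,0,0,0,0,0,0,10]
}}

```text
t: 31.7
tool_pos: [0.6823, 0.1789, 0.1747]
tool_rot: [-2.221, -2.22, -0.001]
contact_force: [-6.4, 0.4, 0.2]
opening: 0.0198
grip_force: 24.7
```

```bash
python3 - <<'E'
from h import *
go(.683,.177,.175)
d=snap('wrist')
d=snap('scene','l1.png'); im=cv2.imread('pics/l1.png')[220:380,320:460]; cv2.imwrite('pics/l1c.png',cv2.resize(im,None,fx=3.7,fy=3.7,interpolation=cv2.INTER_CUBIC))
E
```

```text
t 31.7 at [0.6823 0.1789 0.1747] yaw -0.0002 tilt [-6.0e-04  1.6e-03 -1.0e+00] op 0.019764118710758064 F [-6.4  0.4  0.2] rows sum [-0.031  0.011 -0.005]
```

View pics/l1c.png

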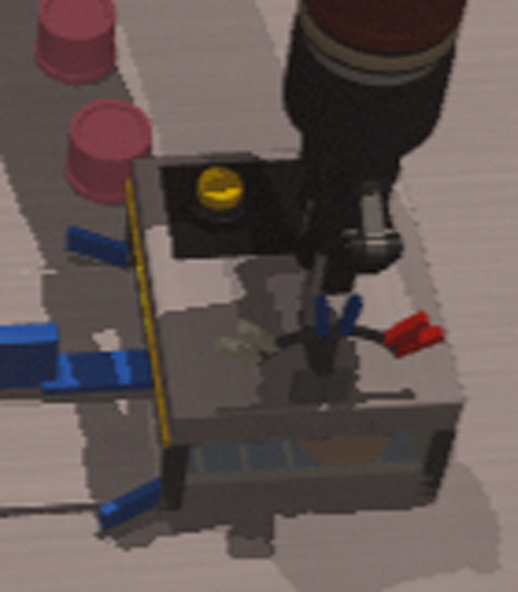

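The lever stands upright at the blue marks (crop ~(325,300)), and the tray shows under the hood. I'll release, lift and check the ball.

Request:
{"api": "jog_arm", "payload": {
  "commands": [-0.01,0,0,0,0,0,10,0,0,0,0,0,0,35,0,0,0,0,0,0,40,0,0,-0.3,0,0,0,40,0,0,-0.5,0,0,0,40,-0.3,0,-0.2,0,0,0,40,-0.4,0,0,0,0,0,40,0,0,0,0,0,0,40,0,0,0,0,0,0,40]
}}

```text
t: 32.92
tool_pos: [0.682, 0.1344, 0.2327]
tool_rot: [-2.222, -2.218, 0.003]
contact_force: [0.8, 0.1, -0.0]
opening: 0.0399
grip_force: 0.0
```

```bash
python3 - <<'E'
from h import *
from scipy.optimize import least_squares
d=snap('wrist'); P,C=full(d)
K=P[(P[:,0]>.66)&(P[:,0]<.71)&(P[:,1]>.15)&(P[:,1]<.22)&(P[:,2]>.184)&(P[:,2]<.21)&(C[:,2]<70)]
print(len(K),K.min(0).round(4),K.max(0).round(4))
r=least_squares(lambda c:np.linalg.norm(K-c,axis=1)-.011,[.683,.177,.19],loss='soft_l1',f_scale=.001); print('ball',r.x.round(4))
box=(P[:,0]>.5)&(P[:,0]<.8)&(P[:,1]>.05)&(P[:,1]<.3)
for nm,lo,hi in [('g',45,75),('y',22,35)]:
    Q=P[box&(P[:,0]<.62)&(C[:,0]>lo)&(C[:,0]<hi)&(C[:,1]>110)&(P[:,2]>.118)]
    if len(Q): 
        T=Q[Q[:,2]>np.percentile(Q[:,2],95)-.004]; print(nm,len(Q),((T.max(0)+T.min(0))/2).round(4),np.ptp(T,axis=0).round(3),np.percentile(Q[:,2],[50,95]))
R=P[box&(P[:,2]>.099)&(P[:,2]<.111)]; print('roof',R.min(0).round(4),R.max(0).round(4))
go(.580,.2135,.16)
E
```

```text
1568 [0.6729 0.1609 0.1865] [0.6942 0.1822 0.2008]
ball [0.6835 0.1711 0.1887]
g 1605 [0.582  0.2118 0.1266] [0.025 0.025 0.005] [0.1266903  0.12801197]
y 1108 [0.582  0.1421 0.1264] [0.026 0.025 0.005] [0.12670958 0.12792488]
roof [0.5387 0.0973 0.0996] [0.7244 0.2574 0.111 ]
t 32.98 at [0.6821 0.1349 0.2328] yaw -0.0014 tilt [-2.2e-03  1.0e-04 -1.0e+00] op 0.03993307502885745 F [-0.3 -0.5  0.1] rows sum [ 1.308 -1.701  1.218]
```

The ball slipped in the pads: it is at y=0.171, and upright is 0.177. I'll regrip harder and nudge it.

Request:
{"api": "jog_arm", "payload": {
  "commands": [0.3,0.02,0,0,0,0,40,0.3,0,0.1,0,0,0,40,0,0,0.4,0,0,0,40,0,0,0.3,0,0,0,40,0,0,0.2,0,0,0,40,0,0,0,0,0,0,10,0,0,0,0,0,0,10,0,0,0,0,0,0,10,0,0,0,0,0,0,10,0.06,0,0,0,0,0,10,0.05,0,0,0,0,0,10,0,0,0,0,0,0,10,0,0,0,0,0,0,10],
  "newtons": 50
}}

```text
t: 34.6
tool_pos: [0.6823, 0.1767, 0.1731]
tool_rot: [-2.222, -2.219, 0.008]
contact_force: [-5.7, -2.6, -4.0]
opening: 0.0189
grip_force: 49.0
```

Request:
{"api": "jog_arm", "payload": {
  "commands": [0,0,0,0,0,0,35,0,0,0,0,0,0,40,0,0,-0.3,0,0,0,40,0,0,-0.5,0,0,0,40,-0.3,0,-0.2,0,0,0,40,-0.4,0,0,0,0,0,40,0,0,0,0,0,0,40,0,0,0,0,0,0,40]
}}

```text
t: 35.6
tool_pos: [0.6832, 0.135, 0.2327]
tool_rot: [-2.222, -2.218, 0.003]
contact_force: [-0.3, 0.3, -0.7]
opening: 0.0402
grip_force: 0.0
```

```bash
cat >> h.py <<'E'
def ball(y0,z0,zmin):
    from scipy.optimize import least_squares
    d=snap('wrist'); P,C=full(d)
    K=P[(P[:,0]>.665)&(P[:,0]<.70)&(abs(P[:,1]-y0)<.025)&(P[:,2]>zmin)&(P[:,2]<.21)&(C[:,2]<70)]
    r=least_squares(lambda c:np.linalg.norm(K-c,axis=1)-.011,[.683,y0,z0],loss='soft_l1',f_scale=.001); print('ball',len(K),K.min(0).round(4),K.max(0).round(4),r.x.round(4))
E
python3 - <<'E'
from h import *
ball(.177,.19,.184); go(.5815,.2125,.16)
E
```

```text
ball 1575 [0.6733 0.1664 0.1872] [0.6938 0.1875 0.2015] [0.6834 0.1765 0.1889]
t 35.65 at [0.6833 0.1355 0.2328] yaw -0.0014 tilt [-2.2e-03  1.0e-04 -1.0e+00] op 0.0399221666572106 F [-0.  -0.5 -0.5] rows sum [ 1.281 -1.696  1.218]
```

Request:
{"api": "jog_arm", "payload": {
  "commands": [0.1,-0.5,0,0,0,0,0,0.4,-0.6,0,0,0,0,0,0.5,-0.5,0,0,0,0,0,0.28,-0.1,0.2,0,0,0,0,0,0,0.5,0,0,0,0,0,0,0.5,0,0,0,0,0,0,0.2,0,0,0,0,0,0,0,0,0,0,0,0,0,0,0,0,0,0],
  "newtons": 30
}}

```text
t: 36.78
tool_pos: [0.5829, 0.2128, 0.1517]
tool_rot: [2.222, 2.219, 0.003]
contact_force: [-0.6, 0.7, 0.2]
opening: 0.0001
grip_force: 0.0
```

```bash
python3 - <<'E'
from h import *
go(.5815,.212,.122)
E
```

```text
t 36.77 at [0.5829 0.2128 0.1517] yaw -0.0011 tilt [ 2.2e-03  5.0e-04 -1.0e+00] op 5.1177568587295534e-05 F [-0.6  0.7  0.2] rows sum [-0.013 -0.025  0.495]
```

Request:
{"api": "jog_arm", "payload": {
  "commands": [-0.01,-0.02,0.25,0,0,0,0,0,0,0.15,0,0,0,0,0,0,0.05,0,0,0,0,0,0,0.04,0,0,0,0,0,0,0,0,0,0,0,0,0,0,0,0,0,0]
}}

```text
t: 37.52
tool_pos: [0.5806, 0.212, 0.122]
tool_rot: [-2.222, -2.22, 0.001]
contact_force: [-3.6, -1.3, 5.9]
opening: 0.0003
grip_force: 3.1
```

Request:
{"api": "jog_arm", "payload": {
  "commands": [0,0,0.03,0,0,0,0,0,0,0.02,0,0,0,0,0,0,0,0,0,0,0,0,0,0,0,0,0,0]
}}

```text
t: 38.02
tool_pos: [0.5808, 0.212, 0.1219]
tool_rot: [2.222, 2.221, -0.001]
contact_force: [-9.7, -2.8, 17.2]
opening: -0.0001
grip_force: 8.7
```

Request:
{"api": "jog_arm", "payload": {
  "commands": [0,0,-0.2,0,0,0,0,0,0,-0.4,0,0,0,0,-0.3,0,0,0,0,0,0,-0.5,0,0,0,0,0,0,-0.37,0,0,0,0,0,0,0,0,0,0,0,0,0,0,0,0,0,0,0,0]
}}

```text
t: 38.9
tool_pos: [0.5805, 0.1417, 0.1534]
tool_rot: [-2.223, -2.219, 0.0]
contact_force: [-0.4, 0.0, 1.2]
opening: 0.0001
grip_force: 0.0
```

```bash
python3 - <<'E'
from h import *
go(.5815,.142,.122)
d=snap('scene'); P,C=full(d)
for b in brown(P,C): print(b)
bl=(C[:,0]>100)&(C[:,0]<125)&(C[:,1]>110)&(P[:,0]>.53)&(P[:,0]<.73)&(P[:,2]>.05)&(P[:,2]<.075)&(P[:,1]<.06)
print('fin',rect(P[bl]),bl.sum())
E
```

```text
t 38.9 at [0.5805 0.1417 0.1534] yaw -0.0015 tilt [-7.e-04  3.e-04 -1.e+00] op 0.00012383301813575576 F [-0.4  0.   1.2] rows sum [0.005 0.017 0.524]
fin (array([635.8,  24.4]), array([38.8, 18.3]), 89.52) 169
```

Rack still home. Now I'll press yellow.

Request:
{"api": "jog_arm", "payload": {
  "commands": [0,0.01,0.25,0,0,0,0,0,0,0.15,0,0,0,0,0,0,0.06,0,0,0,0,0,0,0.06,0,0,0,0,0,0,0.04,0,0,0,0,0,0,0.02,0,0,0,0,0,0,0,0,0,0,0,0,0,0,0,0,0,0]
}}

```text
t: 39.95
tool_pos: [0.5809, 0.1422, 0.1219]
tool_rot: [-2.221, -2.22, 0.001]
contact_force: [-9.7, -0.6, 14.4]
opening: -0.0001
grip_force: 7.0
```

Request:
{"api": "jog_arm", "payload": {
  "commands": [0,0,-0.3,0,0,0,0,0,0,-0.6,0,0,0,0,0,0,-0.6,0,0,0,20,0,0.1,-0.43,0,0,0,40,0.2,0.5,0,0,0,0,40,0.2,0.6,0,0,0,0,40,0.17,0.5,0,0,0,0,40,0,0,0,0,0,0,40,0,0,0,0,0,0,40],
  "newtons": 60
}}

```text
t: 41.08
tool_pos: [0.683, 0.1757, 0.2348]
tool_rot: [2.223, 2.22, -0.001]
contact_force: [-0.8, -0.6, 0.1]
opening: 0.0396
grip_force: 0.0
```

```bash
python3 - <<'E'
from h import *
go(.6834,.1765,.173)
E
```

```text
t 41.08 at [0.683  0.1757 0.2348] yaw -0.0011 tilt [-2.e-04 -3.e-04 -1.e+00] op 0.03961026553252325 F [-0.8 -0.6  0.1] rows sum [0.014 0.007 1.031]
```

Request:
{"api": "jog_arm", "payload": {
  "commands": [0.01,0,0.4,0,0,0,40,0,0,0.4,0,0,0,40,0,0,0.23,0,0,0,40,0,0,0,0,0,0,10,0,0,0,0,0,0,10,0,0,0,0,0,0,10,-0.14,0,0.01,0,0,0,10,-0.14,0,0.03,0,0,0,10,-0.13,0,0.05,0,0,0,10,-0.13,0,0.06,0,0,0,10,-0.12,0,0.08,0,0,0,10,-0.11,0,0.09,0,0,0,10,-0.09,0,0.1,0,0,0,10,0,0,0,0,0,0,10,0,0,0,0,0,0,10]
}}

```text
t: 42.95
tool_pos: [0.6833, 0.1251, 0.1478]
tool_rot: [-2.222, -2.22, -0.0]
contact_force: [0.4, 0.1, -0.2]
opening: 0.0102
grip_force: 0.0
```

The grip slipped off the ball (opening 10 mm, no force). I'll open, lift and look.

Request:
{"api": "jog_arm", "payload": {
  "commands": [0,0,0,0,0,0,40,0,0,0,0,0,0,40,0,0,-0.5,0,0,0,40,0,0,-0.8,0,0,0,40,-0.1,0,-0.2,0,0,0,40,0,0,0,0,0,0,40,0,0,0,0,0,0,40]
}}

```text
t: 43.82
tool_pos: [0.6823, 0.1188, 0.2355]
tool_rot: [-2.221, -2.218, 0.004]
contact_force: [-0.2, -0.7, -0.1]
opening: 0.04
grip_force: 0.0
```

```bash
python3 - <<'E'
from h import *
go(.6834,.165,.173)
d=snap('wrist','k5.png'); P,C=full(d)
K=P[(P[:,0]>.66)&(P[:,0]<.71)&(P[:,1]>.09)&(P[:,1]<.23)&(P[:,2]>.15)&(P[:,2]<.21)&(C[:,2]<70)]
print(K.min(0),K.max(0),np.median(K,axis=0))
i=K[:,2].argmax(); ball(K[i,1],K[i,2]-.011,K[i,2]-.014)
E
```

```text
t 43.83 at [0.6823 0.1188 0.2355] yaw -0.0012 tilt [-3.5e-03 -1.0e-04 -1.0e+00] op 0.04001327425082754 F [-0.2 -0.7 -0.1] rows sum [0.77  0.022 1.041]
[0.67280131 0.14800067 0.16726906] [0.69403528 0.16907333 0.19891476] [0.68367948 0.16005556 0.19412179]
ball 1497 [0.6732 0.1483 0.185 ] [0.6939 0.1691 0.1988] [0.6834 0.1581 0.1862]
```

View pics/k5.png

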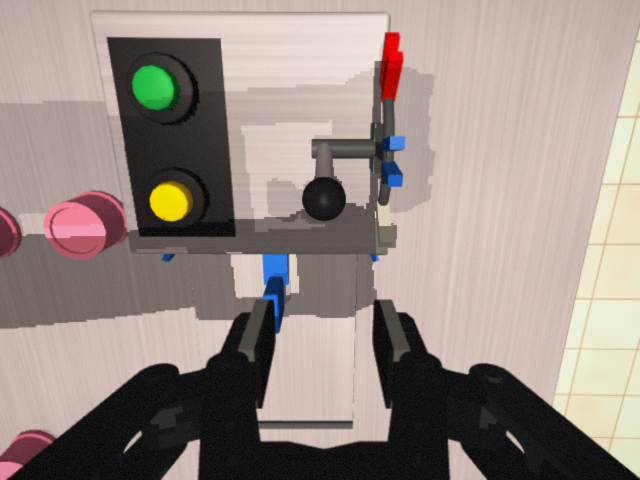

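The ball is at (323,198), y=0.158, so the lever is only a third of the way back. I'll push it the rest of the way with shut fingers from its far side.

Request:
{"api": "jog_arm", "payload": {
  "commands": [0.4,0.02,0,0,0,0,0,0.5,0,0,0,0,0,0,0.26,0,0,0,0,0,0,0,0,0.3,0,0,0,0,0,0,0.4,0,0,0,0,0,0,0.3,0,0,0,0,0,0,0,0,0,0,0,-0.1,0,0.03,0,0,0,0,-0.1,0,0.03,0,0,0,0,-0.1,0,0.04,0,0,0,0,-0.1,0,0.05,0,0,0,0,-0.1,0,0.05,0,0,0,0,-0.1,0,0.05,0,0,0,0,-0.05,0,0,0,0,0,0,0,0,0,0,0,0,0,0,0,0,0,0,0,0]
}}

```text
t: 45.92
tool_pos: [0.6841, 0.1492, 0.1624]
tool_rot: [-2.222, -2.22, 0.002]
contact_force: [-0.1, 1.4, 0.0]
opening: 0.0
grip_force: 0.4
```

Request:
{"api": "jog_arm", "payload": {
  "commands": [-0.04,0,0.02,0,0,0,0,-0.04,0,0.02,0,0,0,0,-0.03,0,0.01,0,0,0,0,0,0,0,0,0,0,0]
}}

```text
t: 46.42
tool_pos: [0.6842, 0.1471, 0.1609]
tool_rot: [-2.217, -2.218, -0.009]
contact_force: [-1.9, 12.8, 1.5]
opening: -0.0
grip_force: 6.5
```

Request:
{"api": "jog_arm", "payload": {
  "commands": [0.15,0,-0.1,0,0,0,0,0,0,-0.4,0,0,0,0,0,0,-0.6,0,0,0,0,-0.4,-0.1,0,0,0,0,20,-0.7,-0.2,0,0,0,0,50,-0.7,-0.3,0,0,0,0,60,-0.4,-0.2,0,0,0,0,60,0,0,0,0,0,0,60,0,0,0,0,0,0,60]
}}

```text
t: 47.55
tool_pos: [0.6361, 0.0196, 0.2254]
tool_rot: [-2.223, -2.22, 0.001]
contact_force: [-0.1, 0.1, -0.0]
opening: 0.0601
grip_force: 0.0
```

```bash
python3 - <<'E'
from h import *
ball(.126,.165,.163)
d=snap('wrist','f2.png'); P,C=full(d)
bl=(C[:,0]>100)&(C[:,0]<125)&(C[:,1]>110)&(P[:,0]>.53)&(P[:,0]<.73)&(P[:,2]>.05)&(P[:,2]<.075)&(P[:,1]<.06)
r=rect(P[bl]); print('fin',r,bl.sum())
go(r[0][0]/1000,r[0][1]/1000,.034)
E
```

```text
ball 1891 [0.6726 0.1151 0.1633] [0.693  0.1363 0.1767] [0.6835 0.1259 0.1643]
fin (array([635.2,  25.6]), array([39.3, 13.6]), 89.97) 850
t 47.65 at [0.6364 0.0204 0.2256] yaw -0.0003 tilt [-4.e-04 -1.e-04 -1.e+00] op 0.0598564063684195 F [-0.7  0.5  0.1] rows sum [ 0.087 -0.019  3.193]
```

Lever is at the white stop. I'll pinch the fin.

Request:
{"api": "jog_arm", "payload": {
  "commands": [0.09,-0.02,0.6,0,0,0,60,0,0,0.8,0,0,0,60,0,0,0.8,0,0,0,60,0,0,0.6,0,0,0,50,0,0,0.3,0,0,0,40,0,0,0.07,0,0,0,30,0,0,0,0,0,0,5,0,0,0,0,0,0,5,0,0,0,0,0,0,5,0,0,0,0,0,0,5],
  "newtons": 70
}}

```text
t: 48.9
tool_pos: [0.6348, 0.0249, 0.0368]
tool_rot: [2.221, 2.221, -0.003]
contact_force: [-4.9, -1.5, -0.6]
opening: 0.0129
grip_force: 69.1
```

Request:
{"api": "jog_arm", "payload": {
  "commands": [-0.04,-0.01,0,0,0,0,5,-0.08,-0.01,0,0,0,0,5,-0.12,-0.01,0,0,0,0,5,-0.12,0,0,0,0,0,5,-0.12,0,0,0,0,0,5,-0.12,0,0,0,0,0,5,-0.12,0,0,0,0,0,5,-0.12,0,0,0,0,0,5,-0.12,0,0,0,0,0,5,-0.12,0,0,0,0,0,5,-0.12,0,0,0,0,0,5,-0.12,0,0,0,0,0,5,-0.12,0,0,0,0,0,5,-0.12,0,0,0,0,0,5,-0.12,0,0,0,0,0,5,-0.12,0,0,0,0,0,5]
}}

```text
t: 50.9
tool_pos: [0.6338, -0.0824, 0.0367]
tool_rot: [2.222, 2.22, 0.003]
contact_force: [-1.0, 5.2, 0.4]
opening: 0.0129
grip_force: 69.3
```

Remaining about 0.10 m.

Request:
{"api": "jog_arm", "payload": {
  "commands": [-0.12,0,0,0,0,0,5,-0.12,0,0,0,0,0,5,-0.12,0,0,0,0,0,5,-0.12,0,0,0,0,0,5,-0.12,0,0,0,0,0,5,-0.12,0,0,0,0,0,5,-0.12,0,0,0,0,0,5,-0.12,0,0,0,0,0,5,-0.12,0,0,0,0,0,5,-0.12,0,0,0,0,0,5,-0.12,0,0,0,0,0,5,-0.12,0,0,0,0,0,5,-0.1,0,0,0,0,0,5,-0.06,0,0,0,0,0,5,-0.03,0,0,0,0,0,5,0,0,0,0,0,0,5,0,0,0,0,0,0,5]
}}

```text
t: 53.02
tool_pos: [0.6337, -0.1807, 0.0365]
tool_rot: [2.222, 2.219, 0.001]
contact_force: [0.1, 5.6, 4.6]
opening: 0.013
grip_force: 69.7
```

```bash
python3 - <<'E'
from h import *
go(.634,-.183,.036)
for c in ('top','scene'):
    d=snap(c,'e_%s.png'%c); P,C=full(d); print(c)
    for b in brown(P,C): print(b)
    bl=(C[:,0]>100)&(C[:,0]<125)&(C[:,1]>110)&(P[:,0]>.53)&(P[:,0]<.73)
    m=bl&(P[:,2]>.017)&(P[:,2]<.032)&(P[:,1]<.058)&(P[:,1]>-.108); print('tray',rect(P[m]),P[m][:,2].min(),P[m][:,2].max())
E
```

```text
t 53.02 at [ 0.6337 -0.1807  0.0365] yaw -0.0014 tilt [ 1.3e-03 -1.0e-04 -1.0e+00] op 0.012971720781038547 F [0.1 5.6 4.6] rows sum [-0.039  0.005  0.008]
top
(247, array([0.674 , 0.0044]), array([0.6734, 0.0047]), array([0.05 , 0.051]), np.float64(0.056))
(256, array([0.5913, 0.0033]), array([0.5903, 0.0035]), array([0.05, 0.05]), np.float64(0.055))
(253, array([ 0.591 , -0.0611]), array([ 0.5903, -0.0615]), array([0.05, 0.05]), np.float64(0.055))
tray (array([633.2, -33.3]), array([146.1, 158.3]), 89.73) 0.017029117076730493 0.03194254114850947
scene
(544, array([0.6768, 0.0022]), array([0.6806, 0.0022]), array([0.057, 0.052]), np.float64(0.056))
(488, array([0.5933, 0.0007]), array([0.5978, 0.0009]), array([0.057, 0.051]), np.float64(0.056))
(505, array([ 0.594 , -0.0637]), array([ 0.5978, -0.0643]), array([0.055, 0.05 ]), np.float64(0.056))
tray (array([634.5, -34.3]), array([144. , 162.1]), 89.83) 0.01700022127446299 0.03196759115379488
```

Request:
{"api": "jog_arm", "payload": {
  "commands": [0.02,0,0,0,0,0,5,0,0,0,0,0,0,25,0,0,0,0,0,0,45,0,0,0,0,0,0,50,0,0,-0.4,0,0,0,50,-0.3,0,-0.8,0,0,0,50,-0.6,-0.4,-0.8,0,0,0,50,-0.6,-0.6,-0.6,0,0,0,50,0,-0.3,0,0,0,0,50,0,0,0,0,0,0,50,0,0,0,0,0,0,50]
}}

```text
t: 54.5
tool_pos: [0.5559, -0.2675, 0.1892]
tool_rot: [-2.221, -2.22, 0.0]
contact_force: [0.2, 0.8, -0.4]
opening: 0.05
grip_force: 0.0
```

```bash
python3 - <<'E'
from h import *
go(.6,-.2,.2)
for c in ('top','scene'):
    d=snap(c,'z_%s.png'%c); P,C=full(d); print(c)
    for b in brown(P,C): print(b)
im=cv2.imread('pics/z_scene.png')[180:390,80:560]; cv2.imwrite('pics/z_c.png',cv2.resize(im,None,fx=1.65,fy=1.65))
E
```

```text
t 54.5 at [ 0.5559 -0.2675  0.1892] yaw -0.0005 tilt [-9.e-04  6.e-04 -1.e+00] op 0.05000612203536983 F [ 0.2  0.8 -0.4] rows sum [ 1.125  0.734 -0.18 ]
top
(242, array([0.6745, 0.0042]), array([0.6735, 0.005 ]), array([0.049, 0.051]), np.float64(0.055))
(252, array([0.5915, 0.0035]), array([0.5905, 0.0039]), array([0.051, 0.05 ]), np.float64(0.055))
(253, array([ 0.5924, -0.0609]), array([ 0.5902, -0.0611]), array([0.051, 0.05 ]), np.float64(0.055))
scene
(540, array([0.6762, 0.0023]), array([0.6804, 0.0028]), array([0.057, 0.051]), np.float64(0.056))
(469, array([ 0.5934, -0.0634]), array([ 0.597, -0.064]), array([0.055, 0.05 ]), np.float64(0.056))
(489, array([0.593 , 0.0008]), array([0.5978, 0.0012]), array([0.057, 0.051]), np.float64(0.056))
```

View pics/z_c.png

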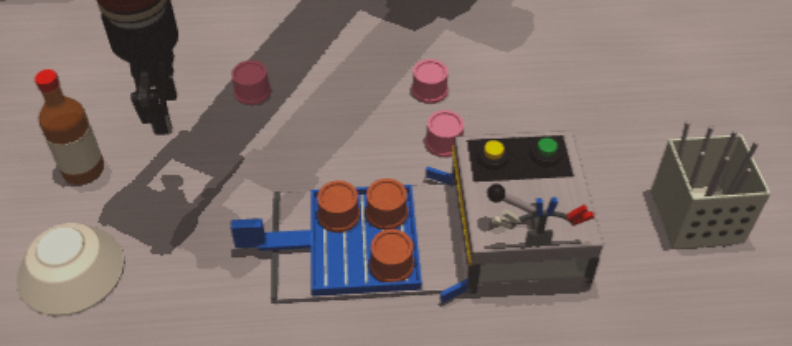

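The final view shows the tray clear of the hood and flat on the landing, the three ramekins upright at (338,205), (387,203) and (391,255), the lever at white, and the other things in place.

```bash
python3 -c "
from station import job
print(job.finish_job())"
```

```text
the job is handed in; nothing more can be done
None
```

The job is done and handed in: the three brown ramekins in the scene were loaded, the rack slid home, the lever set to blue, green then yellow pressed, the lever returned to white, and the rack slid out clear of the hood with all three still standing.

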